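# Clamp the tube rack on the shaker with the T-handled hex key

## Task

Clamp the tube rack on the bench shaker: push the sliding jaw so that the rack is held square and without gaps between the jaw and the fixed fence, then take the largest T-handled hex key from the stand, put it down the hole in the top of the jaw, turn it until it drops into the hidden screw, and tighten the screw clockwise until it stops. Then hang that key back in its stand, leaving the other keys, the bottle, the jar and the tip box where they are.

Things in the scene. Friction and masses are not known exactly. Their poses are not given: they have to be found in the camera images.
- shaker: Low white bench shaker with an aluminium clamping plate on top. Origin at the centre of its underside. The plate's top is 85 mm above the bench, 260 mm along x, 300 mm along y. +y is level, the clamping direction, from the sliding jaw to the fixed fence. The shaker is heavy and does not move; it stands in a new place and at a new angle each time.
- fence_face (a point): Middle of the fixed fence's clamping face, on the plate's top, 110 mm along +y from the shaker's centre; axes as the shaker. The fence runs along x, 150 mm long, 45 mm high and 16 mm thick (behind this point).
- jaw_face (a point): Middle of the sliding aluminium jaw's clamping face, at the level of the plate's top; axes as the shaker. The jaw is 130 mm along x, 50 mm thick (its back is 50 mm behind this point, to -y), 40 mm high, 50 mm in its middle part. It slides only along y, with 5 N of friction (about 10 N with the rack), stays where it is left, and starts 120 to 140 mm from the fence.
- jaw (a joint): How far the jaw has slid towards the fence, in m, 0 to 0.125. With the rack clamped it reads about 0.064.
- bore_mouth (a point): Centre of the mouth of the upright 17.5 mm hole in the jaw's top (25 mm at its countersunk mouth); axes as the shaker. The captive clamp screw's head lies 30 mm down, its hex socket (14.8 mm across flats) floor 44 mm down. The angle of its flats is unknown and differs each time: within 60 degrees of turning the key matches and drops 14 mm, by its own weight if held loosely.
- screw (a joint): Angle of the clamp screw in rad, growing clockwise seen from above. It starts between 0.1 and 0.5, turns against about 0.1 N m and comes to a hard stop, tight, at 1.3. In its socket the key has about 0.11 rad of play either way.
- rack: Yellow tube rack with purple-capped blood tubes, 150 mm long (its x), 76 mm wide (its y), 55 mm high, 82 mm to the top of the caps, 0.45 kg. Origin at the centre of its underside. It stands loose, a little askew, on the plate between the jaw and the fence, its length along the fence.
- key_large: Largest T-handled hex key, the one that fits: steel hex shank 14 mm across flats (16.2 over corners), 120 mm long, chamfered tip; steel collar 32 mm wide, 6 high; black neck 14 mm wide, 16 high; black level crossbar 110 mm long (its y), 16 wide (its x), 22 high. Origin at the tip, z up; the crossbar's middle is 153 mm above it. 0.28 kg. Hangs by its collar in one of the stand's three holes.
- key_mid: Middle T-handled hex key, 10 mm hex, crossbar 80 x 13 x 18 mm, otherwise like the large one. It hangs in another hole and is left alone.
- key_small: Small T-handled hex key, 7 mm hex, crossbar 64 x 12 x 16 mm, otherwise like the large one. It hangs in another hole and is left alone.
- stand_hole0 (a point): First of three holes in the top plate of the grey key stand: its centre, at the plate's upper face, 135 mm above the bench; x runs along the row of holes, z up. The holes are 22 mm wide, 80 mm apart, through a 6 mm plate. The stand is 220 x 80 mm, fixed, left or right of the shaker.
- stand_hole1 (a point): Centre of the middle hole of the key stand, as stand_hole0.
- stand_hole2 (a point): Centre of the third hole of the key stand, as stand_hole0.
- tipbox: Bystander: pipette-tip box 122 x 82 x 70 mm, on the other side of the shaker from the stand. Origin at the centre of its underside.
- reagent: Bystander: white reagent bottle, 60 mm across, 150 mm high, beside the shaker's far half, left or right. Origin at the centre of its underside.
- cupjar: Bystander: jar 64 mm across, 75 mm high, beside the shaker's far half, on the other side from the bottle. Origin at the centre of its underside.
Things that resemble listed ones, but are neither listed nor needed, are in the scene too. What is shaped like the key_large but green, orange or yellow is not meant.

How it is judged:
By the outcome, as a careful person would: the job done as asked, in the order asked, and still so for the second after the job is handed in, with the robot touching nothing.
It also fails if it takes over 61 s, if anything falls off the work surface, if the arm or the gripper's body presses on something with over 40 N, if the wrist force passes 120 N, or if a joint passes its speed limit or range.

## Robot

A 6-joint arm with a two-finger parallel gripper is mounted at the origin on the work surface. World frame = base frame: x ahead of the robot, y to its left, z up, the work surface at z = 0. Lengths are in m, angles in rad, forces in N, time in s.
With the tool pointing down it reaches from about 0.35 to 0.775 m from the base axis. Payload 5.5 kg.
Tool frame: the origin (TCP) lies midway between the tips of the shut fingers; the grasp point (between the pads) lies 19 mm behind it; z points along the fingers, y is the line along which they close (so a half turn about z gives the same grasp; the last joint's range is limited). The gripper opens to 85 mm and grips with 20 to 120 N. Pads are 22 mm wide; open, the fingers measure 114 mm over their backs; the gripper's body (76 mm by 85 mm) begins 54 mm behind the grasp point. The pads swing forward as they close: fully open they stand 13 mm farther back than shut.
Start: joints at [-1.428, 0.313, 0.046, 1.304, 0, 1.431], TCP at [0.16, -0.552, 0.231] pointing down, gripper open.
Joint ranges: [-2.76, 2.76], [-0.86, 1.69], [-1.03, 1.26], [-2.2, 2.34], [-1.47, 1.5], [-3.14, 3.14]. Speed limits (rad/s): [2.57, 2.57, 3.14, 3.14, 3.14, 3.14].

## Interface

Orientations are given as a unit quaternion [w, x, y, z].
In Python, from workcell import env gives the robot as it stands.
- The arm moves only by the tool move_arm, never from a script. Its argument "targets" is a list of rows, each a list of 3 entries, a list of its own where there are three numbers: the shift along the tool's x, y, z in mm, then the turn, a rotation vector about the tool's x, y, z in units of 10 degrees (1.0 is 10 degrees), then the closure, from -1 (fully open) to 1 (shut). In form: [[[dx, dy, dz], [ax, ay, az], gripper], ...]. A call has 1 to 5 rows; each row is the pose to reach, as a shift and turn from the pose commanded when the call began, along the tool's axes at that moment; what a row does not reach only later rows make up. A row lasts 1/8 s, in which the tool goes at most 62.5 mm and 10.7 degrees, less where a joint would pass 70% of its speed; a pose out of reach is approached as far as the arm can. A call with a gripper value outside its range is refused whole. The fingers move at their own pace and stop on an object; "squeeze" is the grip in N (left out, the last holds). Time passes only in rows, so rows that repeat a pose let the fingers close. It gives the time, the measured TCP pose, the force, the opening and the grip force at its end, in the units of the state.
- env.get_state(): the state, without advancing time (a new reading comes with each control period).
- env.read_camera(name): name is "scene" or "top"; returns a dict with "pixels" (384x512x3 uint8, red, green, blue), "fovy" (degrees; the focal length in pixels is half the picture's height over the tangent of half this angle, whatever the lens; pixels are square), "cx", "cy" (the principal point, pixels), "dist_coeffs" ([k1, k2, p1, p2, k3] as OpenCV has them; the pictures are not rectified), "extrinsics" (4x4, takes a point from world to camera coordinates). Camera axes: x right, y up, looking along -z (the intrinsics and any distortion apply to the point x, -y, -z); pixel columns grow to the right and rows downward; lengths in m; the calibration is good to about 2 mm. A picture is of the moment at which its call begins. There is no depth.
- env.hand_in(): hands the job in; it is judged then, once.
Trained networks look in a picture, given as the dict that the camera call returned (one of the last four; its "shot" number tells which), for a name from the list of things; names that differ only in an ending like _2 or _b are one class to them, and where a whole thing is asked for, a point or a joint stands for the part that bears it (a point fixed in the world has none). Each returns a list of dicts, best first, with "confidence" (0 to 1); they miss things now and then, are a little off and sometimes report something else, mostly with a low value. They report only what shows in the picture. A call takes as long as a camera call. They do not tell look-alikes from the thing itself.
- env.spot_in(thing, picture): "centre" ([x, y, z] in m, in world coordinates, good to about 4 mm: the middle of the surface that is visible of it).
- env.regions_of(thing, picture): "mask" (384x512 bool, what is visible of it).
- env.landmark_of(thing, picture): "centre" ([x, y, z] in m, in world coordinates, good to about 4 mm: a listed point, or the origin of a listed thing).
The state is a dict: "clock": time; "joint_pos": joint angles; "qvel": joint speeds; "tau": joint torques, N m; "tcp_pos": TCP position; "orientation": TCP orientation; "wrist_force": force on the tool from outside, world axes, zero at the start; "ft_torque": the same for the moment, N m; "finger_gap": finger opening in m; "grip_force": force on a finger pad.
Only numpy, scipy, OpenCV 4.12 (cv2) and the standard library are available. Lean on these libraries where they do the work, as an engineer would, in place of code of your own. Each camera call takes 0.05 s, during which the arm holds its last target. There are 200 camera calls.

## Working session

There is one attempt and no reset: what is moved stays moved. The work goes in short steps, Python scripts to look and compute and a tool call to move; the robot and the scene stay as the last step left them, time stands still between calls to the robot, and variables do not carry over. Pictures are saved under pics/ and viewed, at most 10 in all, crops included, and the job is handed in when it is done.

Besides the shell and the picture viewer there is one more tool, called after "Emit:" by a JSON object that holds its "name" and its "arguments", one argument or row to a line. move_arm: Moves the arm, as the interface text tells. Its arguments: {"type":"object","properties":{"targets":{"type":"array","items":{"type":"array"}},"squeeze":{"type":"number"}},"required":["targets"]}

```bash
mkdir -p pics; ls; cat > h.py <<'E'
import numpy as np,cv2
from workcell import env
from scipy.spatial.transform import Rotation as R
def cam(n,save=None):
    p=env.read_camera(n)
    if save: cv2.imwrite('pics/'+save,p['pixels'][:,:,::-1])
    return p
def K(p):
    f=p['pixels'].shape[0]/2/np.tan(np.radians(p['fovy'])/2)
    return np.array([[f,0,p['cx']],[0,f,p['cy']],[0,0,1.]])
F=np.diag([1,-1,-1.])
def proj(p,X):
    E=np.array(p['extrinsics']);X=np.atleast_2d(X)
    c=(X@E[:3,:3].T+E[:3,3])@F
    return cv2.projectPoints(c,np.zeros(3),np.zeros(3),K(p),np.array(p['dist_coeffs'],float))[0][:,0]
def ray(p,uv,z):
    "pixels -> world points on plane z"
    E=np.array(p['extrinsics']);uv=np.array(uv,float).reshape(-1,1,2)
    n=cv2.undistortPoints(uv,K(p),np.array(p['dist_coeffs'],float))[:,0]
    d=np.c_[n,np.ones(len(n))]@F@E[:3,:3]
    o=-E[:3,:3].T@E[:3,3]
    return o+d*((z-o[2])/d[:,2])[:,None]
def pose():
    s=env.get_state();q=np.array(s['orientation'])
    return np.array(s['tcp_pos']),R.from_quat(q[[1,2,3,0]]).as_matrix(),s
def totool(X):
    "shift in mm in tool axes to bring TCP to X"
    t,r,s=pose();return (r.T@(np.array(X)-t)*1000).round(1)
def yaw(r): # world angle of tool y axis
    return np.degrees(np.arctan2(r[1,1],r[0,1]))
E
python3 - <<'E'
from h import *
np.set_printoptions(precision=4,suppress=True)
a=cam('scene','s0.png');b=cam('top','t0.png')
for n,p in(('scene',a),('top',b)):
    E=np.array(p['extrinsics']);print(n,p['fovy'],-E[:3,:3].T@E[:3,3])
    for t in ['shaker','fence_face','jaw_face','bore_mouth','rack','key_large','key_mid','key_small','stand_hole0','stand_hole1','stand_hole2','tipbox','reagent','cupjar']:
        print(t,[(np.array(d['centre']).round(3).tolist(),round(d['confidence'],2)) for d in env.landmark_of(t,p)[:3]])
t,r,s=pose();print(t,r,yaw(r),s['clock'],s['finger_gap'])
im=np.hstack([cv2.imread('pics/s0.png'),cv2.imread('pics/t0.png')])
E
```

```text
pics
scene 54.846615385272976 [1.2546 0.1847 0.6395]
shaker [([0.6, -0.003, 0.001], 0.56)]
fence_face [([0.597, 0.113, 0.085], 0.77)]
jaw_face [([0.598, -0.01, 0.085], 0.86)]
bore_mouth [([0.6, -0.033, 0.133], 0.59)]
rack [([0.583, 0.05, 0.086], 0.58)]
key_large [([0.339, -0.465, 0.001], 0.84), ([0.491, -0.326, 0.017], 0.75), ([0.376, -0.172, -0.001], 0.68)]
key_mid [([0.414, -0.302, 0.015], 0.77)]
key_small [([0.571, -0.349, 0.012], 0.61), ([0.691, 0.257, 0.001], 0.57)]
stand_hole0 [([0.567, -0.346, 0.134], 0.96), ([0.491, -0.325, 0.138], 0.91), ([0.413, -0.303, 0.138], 0.86)]
stand_hole1 [([0.567, -0.346, 0.134], 0.96), ([0.491, -0.325, 0.138], 0.91), ([0.413, -0.303, 0.138], 0.86)]
stand_hole2 [([0.567, -0.346, 0.134], 0.96), ([0.491, -0.325, 0.138], 0.91), ([0.413, -0.303, 0.138], 0.86)]
tipbox [([0.477, 0.304, 0.003], 0.83), ([0.574, -0.343, 0.134], 0.38)]
reagent [([0.71, -0.256, -0.001], 0.94), ([0.417, -0.304, 0.136], 0.7)]
cupjar [([0.594, 0.11, 0.086], 0.72), ([0.692, 0.258, 0.003], 0.65)]
top 57.10504704235309 [ 0.457  -0.0655  1.272 ]
shaker [([0.604, -0.001, -0.002], 0.9
[... 310 characters left out ...]
, -0.169, -0.002], 0.61)]
key_mid [([0.418, -0.309, 0.01], 0.41)]
key_small [([0.571, -0.341, 0.014], 0.47)]
stand_hole0 [([0.494, -0.328, 0.136], 0.94), ([0.413, -0.308, 0.132], 0.9), ([0.57, -0.343, 0.138], 0.62)]
stand_hole1 [([0.494, -0.328, 0.136], 0.94), ([0.413, -0.308, 0.132], 0.9), ([0.57, -0.343, 0.138], 0.62)]
stand_hole2 [([0.494, -0.328, 0.136], 0.94), ([0.413, -0.308, 0.132], 0.9), ([0.57, -0.343, 0.138], 0.62)]
tipbox [([0.475, 0.308, 0.004], 0.87)]
reagent [([0.704, -0.261, -0.002], 0.56)]
cupjar [([0.692, 0.254, -0.002], 0.8)]
[ 0.1604 -0.5522  0.2313] [[ 0.9603  0.279  -0.    ]
 [ 0.279  -0.9603 -0.0001]
 [-0.      0.0001 -1.    ]] -73.79808448414532 1.5 0.08548497978545483
```

View pics/s0.png

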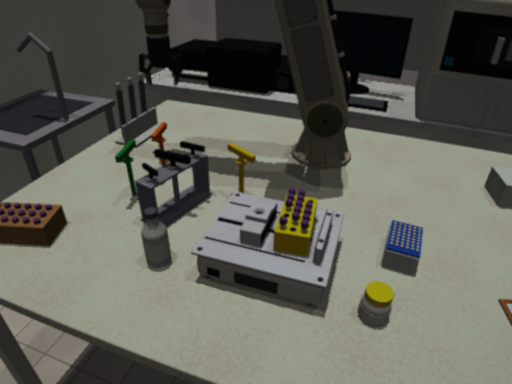

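View pics/t0.png

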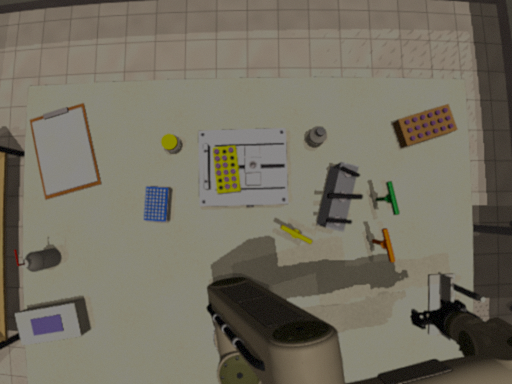

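The scene view shows the shaker at about (270,240) with the yellow rack on it, the stand at (175,185), and decoy keys in green, orange and yellow. In the top view the stand's keys are at (348,172), (345,196) and (338,221), and the middle one has the longest crossbar. Next I'll refine the angles.

```bash
python3 - <<'E'
from h import *
np.set_printoptions(precision=4,suppress=True)
b=cam('top');a=cam('scene')
im=b['pixels'][115:240,190:375,::-1]
cv2.imwrite('pics/c1.png',cv2.resize(im,None,fx=4,fy=4,interpolation=cv2.INTER_CUBIC))
def rect(m,z):
    c=max(cv2.findContours(m.astype('uint8'),0,2)[0],key=cv2.contourArea)
    w=ray(b,c[:,0].astype(float),z)[:,:2]
    return cv2.minAreaRect((w*1000).astype(np.float32))
for t,z in [('shaker',.085),('rack',.08),('jaw',.13),('key_large',.295-.0+0.0),('key_mid',.29),('key_small',.29),('stand_hole1',.135)]:
    for d in env.regions_of(t,b)[:4]: print(t,round(d['confidence'],2),d['mask'].sum(),np.argwhere(d['mask']).mean(0)[::-1],rect(d['mask'],z))
for t in ['key_large']:
  for p in(a,b):
    print([(np.array(d['centre']).round(3),round(d['confidence'],2)) for d in env.spot_in(t,p)])
E
```

```text
shaker 0.69 5675 [245.9045 166.9646] ((595.9454956054688, -1.108306884765625), (269.01409912109375, 303.6155090332031), 1.3939939737319946)
rack 0.84 1058 [225.9499 169.4868] ((590.9239501953125, 55.43117141723633), (156.57574462890625, 82.08230590820312), 5.548526763916016)
rack 0.69 5607 [245.7491 166.8042] ((596.0840454101562, 0.539215087890625), (268.63824462890625, 301.7203369140625), 0.9084052443504333)
jaw 0.76 636 [252.511  164.7327] ((598.8018798828125, -34.69972610473633), (52.289703369140625, 131.0880889892578), 89.39258575439453)
jaw 0.65 373 [315.3861 136.5952] ((691.2727661132812, -244.6201171875), (60.28414535522461, 77.96192932128906), 44.51288604736328)
key_large 0.72 246 [389.5285 198.5407] ((481.9609375, -431.49163818359375), (74.23139953613281, 65.50514221191406), 53.824710845947266)
key_large 0.69 317 [385.6183 244.0726] ((352.18951416015625, -415.9925842285156), (87.1837158203125, 53.98271560668945), 41.452903747558594)
key_large 0.68 197 [295.1117 233.9492] ((385.2598571777344, -156.46969604492188), (94.38863372802734, 24.522523880004883), 56.62473678588867)
ke
[... 659 characters left out ...]
375, 248.35702514648438), 0.861140787601471)
stand_hole1 0.86 1451 [336.1881 195.5879] ((498.1219787597656, -309.5606689453125), (93.25489807128906, 219.0847625732422), 75.25358581542969)
stand_hole1 0.45 576 [252.6285 165.7517] ((596.5286865234375, -36.53665542602539), (48.61714172363281, 127.24723815917969), 89.3948745727539)
[(array([ 0.5  , -0.319,  0.165]), 0.84), (array([ 0.346, -0.462,  0.152]), 0.74), (array([ 0.623, -0.028,  0.124]), 0.72), (array([ 0.383, -0.169,  0.147]), 0.71), (array([ 0.495, -0.482,  0.14 ]), 0.69)]
[(array([ 0.376, -0.171,  0.165]), 0.77), (array([ 0.494, -0.324,  0.178]), 0.75), (array([ 0.482, -0.482,  0.166]), 0.66), (array([ 0.336, -0.461,  0.163]), 0.64)]
```

View pics/c1.png

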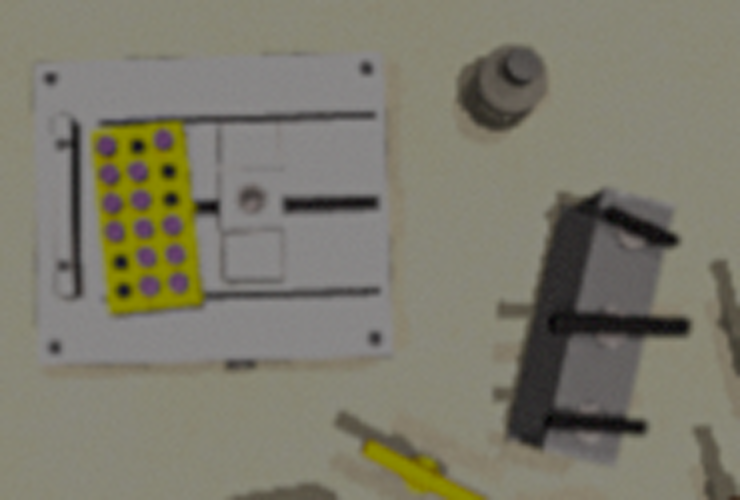

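The crop confirms it. The middle key on the stand has the longest bar, lying along world y; the bore is at crop (250,200) and the shaker yaw is about +1°. First I'll move behind the jaw.

Emit:
{"name": "move_arm", "arguments": {
  "targets": [
    [[547,-306,-40],[0,0,-7.5],1],
    [[547,-306,-40],[0,0,-7.5],1],
    [[547,-306,-40],[0,0,-7.5],1],
    [[547,-306,-40],[0,0,-7.5],1],
    [[547,-306,-40],[0,0,-7.5],1]
  ]
}}

```text
clock: 2.68
tcp_pos: [0.3805, -0.3286, 0.2516]
orientation: [0.0, 0.818, 0.575, 0.0]
wrist_force: [0.8, -0.5, -0.1]
finger_gap: -0.0
grip_force: 0.0
```

```bash
cat > g.py <<'E'
from h import *
import sys
# usage: g.py x y z [yaw]: from measured pose
t,r,s=pose();a=list(map(float,sys.argv[1:]))
y=yaw(r);print('clk',round(s['clock'],2),'tcp',(t*1000).round(1),'yaw',round(y,1),'q6',round(s['joint_pos'][5],2),'tilt',np.degrees(np.arccos(-r[2,2])).round(2),'gap',round(s['finger_gap']*1000,1),'F',np.round(s['wrist_force'],1),'T',np.round(s['ft_torque'],2))
if a:
    print('shift',totool(a[:3]),'az',round(-(a[3]-y)/10,2) if len(a)>3 else '')
E
python3 g.py .6 -.105 .27 1.2
python3 - <<'E'
from h import *
p=cam('top')
q=ray(p,[[190+548/4,115+323/4],[190+690/4,115+325/4]],.179);print(q, 'large bar')
q=ray(p,[[190+545/4,115+421/4],[190+645/4,115+427/4]],.177);print(q,'mid')
q=ray(p,[[190+606/4,115+215/4],[190+677/4,115+240/4]],.176);print(q,'small')
print(ray(p,[[190+252/4,115+199/4]],.135))
E
```

```text
clk 2.67 tcp [ 380.5 -328.6  251.6] yaw -19.7 q6 1.04 tilt 0.05 gap -0.0 F [ 0.8 -0.5 -0.1] T [-0.08  0.    0.  ]
shift [284.6 131.  -18.4] az -2.09
[[ 0.49406165 -0.26807243  0.179     ]
 [ 0.49122774 -0.37958605  0.179     ]] large bar
[[ 0.41812613 -0.26471486  0.177     ]
 [ 0.4123819  -0.34291795  0.177     ]] mid
[[ 0.57821486 -0.31613249  0.176     ]
 [ 0.55806788 -0.37186699  0.176     ]] small
[[ 0.59868001 -0.03817927  0.135     ]]
```

Emit:
{"name": "move_arm", "arguments": {
  "targets": [
    [[285,131,-18],[0,0,-2.1],1],
    [[285,131,-18],[0,0,-2.1],1],
    [[285,131,-18],[0,0,-2.1],1],
    [[285,131,-18],[0,0,-2.1],1],
    [[285,131,-18],[0,0,-2.1],1]
  ]
}}

```text
clock: 3.35
tcp_pos: [0.6003, -0.1072, 0.2694]
orientation: [0.0, 0.702, 0.713, 0.0]
wrist_force: [1.0, -0.7, -0.6]
finger_gap: 0.0001
grip_force: 0.0
```

```bash
python3 g.py .599 -.105 .102 1.2
```

```text
clk 3.35 tcp [ 600.3 -107.2  269.4] yaw 0.9 q6 1.25 tilt 0.04 gap 0.1 F [ 1.  -0.7 -0.6] T [-0.06 -0.09 -0.03]
shift [  2.3  -1.4 167.4] az -0.03
```

Emit:
{"name": "move_arm", "arguments": {
  "targets": [
    [[2,-1,62],[0,0,0],1],
    [[2,-1,124],[0,0,0],1],
    [[2,-1,167],[0,0,0],1],
    [[22,-1,167],[0,0,0],1],
    [[32,-1,167],[0,0,0],1]
  ]
}}

```text
clock: 3.98
tcp_pos: [0.5983, -0.0755, 0.1037]
orientation: [0.001, 0.701, 0.713, 0.001]
wrist_force: [0.9, 0.6, -0.1]
finger_gap: -0.0
grip_force: 0.0
```

```bash
python3 g.py
```

```text
clk 3.98 tcp [598.3 -75.5 103.7] yaw 0.9 q6 1.3 tilt 0.09 gap -0.0 F [ 0.9  0.6 -0.1] T [-0.01 -0.06  0.02]
```

Emit:
{"name": "move_arm", "arguments": {
  "targets": [
    [[10,0,0],[0,0,0],1],
    [[20,0,0],[0,0,0],1],
    [[28,0,0],[0,0,0],1],
    [[36,0,0],[0,0,0],1],
    [[40,0,0],[0,0,0],1]
  ]
}}

```text
clock: 4.6
tcp_pos: [0.5983, -0.0383, 0.1045]
orientation: [0.003, 0.702, 0.712, -0.001]
wrist_force: [-1.0, -8.8, -0.7]
finger_gap: 0.0005
grip_force: 4.2
```

Emit:
{"name": "move_arm", "arguments": {
  "targets": [
    [[3,0,0],[0,0,0],1],
    [[6,0,0],[0,0,0],1]
  ]
}}

```text
clock: 4.85
tcp_pos: [0.5982, -0.0326, 0.1045]
orientation: [0.003, 0.702, 0.712, -0.001]
wrist_force: [-0.5, -7.7, -0.6]
finger_gap: -0.0001
grip_force: 4.2
```

Emit:
{"name": "move_arm", "arguments": {
  "targets": [
    [[2,0,0],[0,0,0],1],
    [[4,0,0],[0,0,0],1],
    [[6,0,0],[0,0,0],1]
  ]
}}

```text
clock: 5.22
tcp_pos: [0.5981, -0.0284, 0.1046]
orientation: [0.004, 0.702, 0.712, -0.002]
wrist_force: [-1.1, -17.7, -1.8]
finger_gap: -0.0001
grip_force: 8.7
```

Emit:
{"name": "move_arm", "arguments": {
  "targets": [
    [[2,0,0],[0,0,0],1],
    [[4,0,0],[0,0,0],1]
  ]
}}

```text
clock: 5.48
tcp_pos: [0.5981, -0.0284, 0.1047]
orientation: [0.007, 0.703, 0.711, -0.005]
wrist_force: [-1.9, -30.1, -1.9]
finger_gap: -0.0002
grip_force: 15.1
```

Emit:
{"name": "move_arm", "arguments": {
  "targets": [
    [[3,0,0],[0,0,0],1],
    [[3,0,0],[0,0,0],1]
  ]
}}

```text
clock: 5.72
tcp_pos: [0.5981, -0.0285, 0.1047]
orientation: [0.009, 0.704, 0.71, -0.007]
wrist_force: [-3.7, -36.1, -2.2]
finger_gap: 0.0001
grip_force: 18.3
```

```bash
python3 g.py; python3 - <<'E'
from h import *
b=cam('top')
cv2.imwrite('pics/c2.png',cv2.resize(b['pixels'][115:215,190:300,::-1],None,fx=5,fy=5,interpolation=cv2.INTER_CUBIC))
for t in ['fence_face','jaw_face','bore_mouth','rack']:print(t,[(np.round(d['centre'],3),round(d['confidence'],2)) for d in env.landmark_of(t,b)[:2]])
a=cam('scene')
cv2.imwrite('pics/s2.png',cv2.resize(a['pixels'][180:300,190:350,::-1],None,fx=5,fy=5,interpolation=cv2.INTER_CUBIC))
for t in ['fence_face','jaw_face','bore_mouth','rack']:print(t,[(np.round(d['centre'],3),round(d['confidence'],2)) for d in env.landmark_of(t,a)[:2]])
E
```

```text
clk 5.72 tcp [598.1 -28.5 104.7] yaw 0.5 q6 1.39 tilt 1.24 gap 0.1 F [ -3.7 -36.1  -2.2] T [-6.66  0.52  0.04]
fence_face [(array([0.597, 0.11 , 0.084]), 0.73), (array([ 0.413, -0.309,  0.134]), 0.35)]
jaw_face []
bore_mouth [(array([ 0.496, -0.323,  0.014]), 0.58)]
rack [(array([0.59 , 0.072, 0.083]), 0.63), (array([ 0.708, -0.259, -0.002]), 0.4)]
fence_face [(array([0.596, 0.112, 0.088]), 0.57), (array([0.585, 0.069, 0.086]), 0.55)]
jaw_face [(array([0.689, 0.258, 0.004]), 0.64)]
bore_mouth [(array([0.597, 0.008, 0.136]), 0.8)]
rack [(array([0.585, 0.067, 0.087]), 0.7)]
```

View pics/s2.png

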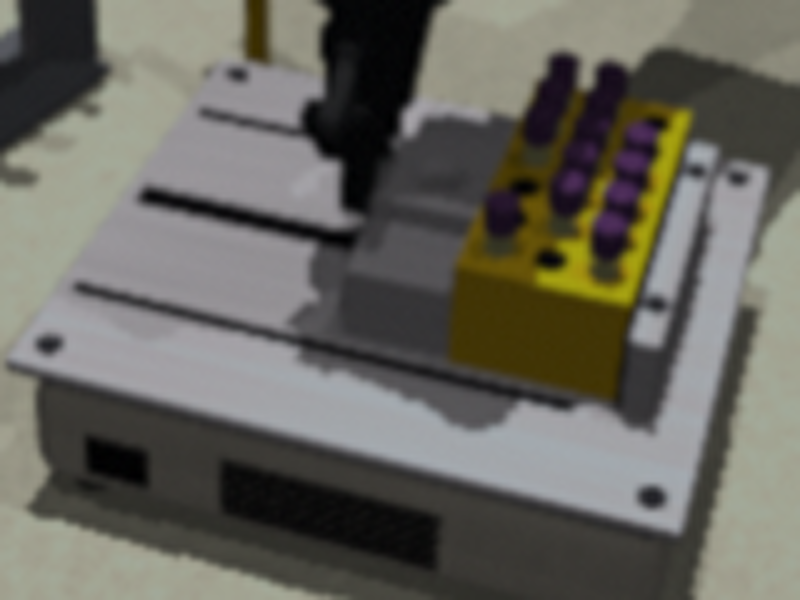

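View pics/c2.png

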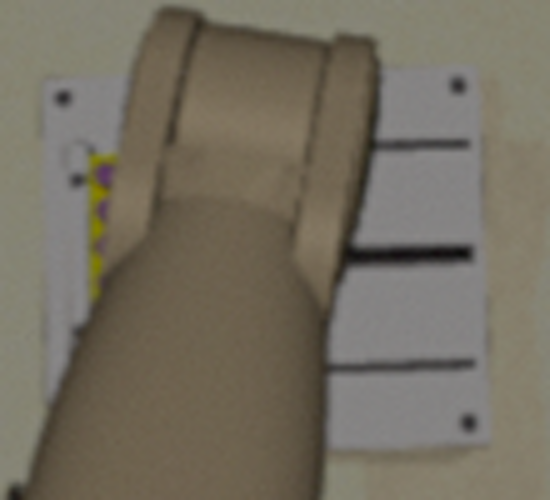

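The scene crop shows the rack flush between jaw and fence, with no visible gap. I'll back off and go to the key.

Emit:
{"name": "move_arm", "arguments": {
  "targets": [
    [[-35,0,0],[0,0,0],1],
    [[-60,0,-50],[0,0,0],1],
    [[-110,-40,-110],[0,0,0],0],
    [[-170,-70,-140],[0,0,0],0]
  ]
}}

```text
clock: 6.72
tcp_pos: [0.5447, -0.1622, 0.2298]
orientation: [0.003, 0.701, 0.713, 0.001]
wrist_force: [1.5, -1.2, -0.2]
finger_gap: 0.0353
grip_force: 0.0
```

```bash
python3 g.py .4926 -.3238 .25 -1.5; python3 - <<'E'
from h import *
for n in('top','scene'):
  b=cam(n)
  for t in ['fence_face','jaw_face','bore_mouth','rack']:print(t,[(np.round(d['centre'],4),round(d['confidence'],2)) for d in env.landmark_of(t,b)[:1]])
E
```

```text
clk 6.72 tcp [ 544.7 -162.2  229.8] yaw 1.0 q6 1.12 tilt 0.36 gap 35.3 F [ 1.5 -1.2 -0.2] T [-0.06 -0.09 -0.02]
shift [-160.6  -54.9  -20.2] az 0.25
fence_face [(array([0.5968, 0.1093, 0.0872]), 0.6)]
jaw_face [(array([0.5987, 0.0308, 0.0862]), 0.96)]
bore_mouth [(array([0.6019, 0.0121, 0.1328]), 0.8)]
rack []
fence_face [(array([0.5937, 0.1123, 0.0868]), 0.97)]
jaw_face [(array([ 0.4148, -0.3039,  0.0172]), 0.59)]
bore_mouth [(array([0.5985, 0.0079, 0.1368]), 0.64)]
rack [(array([0.5891, 0.068 , 0.0869]), 0.78)]
```

Emit:
{"name": "move_arm", "arguments": {
  "targets": [
    [[-160,-55,-20],[0,0,0.25],0],
    [[-160,-55,-20],[0,0,0.25],0],
    [[-160,-55,-20],[0,0,0.25],0],
    [[-160,-55,-20],[0,0,0.25],0]
  ]
}}

```text
clock: 7.72
tcp_pos: [0.4908, -0.3251, 0.2445]
orientation: [-0.0, 0.718, 0.696, -0.0]
wrist_force: [1.3, 0.2, 0.3]
finger_gap: 0.0427
grip_force: 0.0
```

```bash
python3 g.py .4926 -.3238 .151 -1.5; python3 - <<'E'
from h import *
b=cam('scene')
cv2.imwrite('pics/s3.png',cv2.resize(b['pixels'][120:220,120:230,::-1],None,fx=5,fy=5,interpolation=cv2.INTER_CUBIC))
E
```

```text
clk 7.72 tcp [ 490.8 -325.1  244.5] yaw -1.8 q6 0.88 tilt 0.03 gap 42.7 F [1.3 0.2 0.3] T [ 0.02  0.03 -0.02]
shift [ 1.3  1.8 93.5] az -0.03
```

View pics/s3.png

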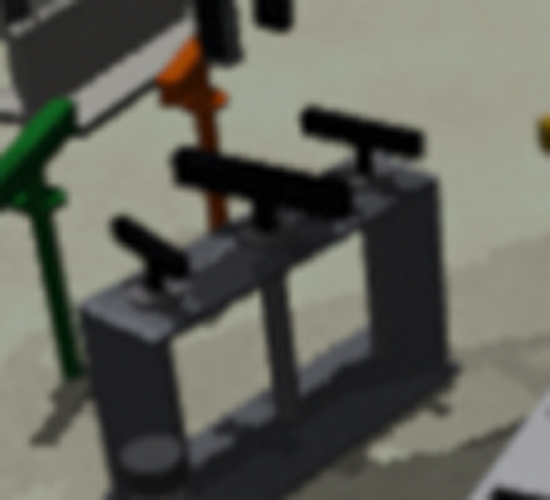

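The middle key is the largest, and the fingers are above it, at the top of the crop. I'll descend and grip.

Emit:
{"name": "move_arm", "arguments": {
  "targets": [
    [[1,2,50],[0,0,0],0],
    [[1,2,93],[0,0,0],0],
    [[1,2,93],[0,0,0],0],
    [[1,2,93],[0,0,0],0.9],
    [[1,2,93],[0,0,0],0.9]
  ],
  "squeeze": 60
}}

```text
clock: 8.4
tcp_pos: [0.4946, -0.322, 0.1545]
orientation: [0.002, 0.717, 0.698, 0.0]
wrist_force: [0.6, 2.4, 4.2]
finger_gap: 0.0148
grip_force: 59.6
```

Emit:
{"name": "move_arm", "arguments": {
  "targets": [
    [[0,0,0],[0,0,0],0.9],
    [[0,0,0],[0,0,0],0.9]
  ]
}}

```text
clock: 8.65
tcp_pos: [0.4946, -0.322, 0.1545]
orientation: [0.002, 0.717, 0.697, 0.001]
wrist_force: [0.7, 2.4, 7.3]
finger_gap: 0.0149
grip_force: 59.9
```

```bash
python3 g.py
```

```text
clk 8.65 tcp [ 494.6 -322.   154.5] yaw -1.6 q6 0.88 tilt 0.22 gap 14.9 F [0.7 2.4 7.3] T [ 0.5  -0.01  0.  ]
```

Emit:
{"name": "move_arm", "arguments": {
  "targets": [
    [[0,0,-30],[0,0,0],0.9],
    [[0,0,-80],[0,0,0],0.9],
    [[0,0,-135],[0,0,0],0.9],
    [[0,0,-158],[0,0,0],0.9],
    [[0,0,-158],[0,0,0],0.9]
  ]
}}

```text
clock: 9.28
tcp_pos: [0.4942, -0.3225, 0.3126]
orientation: [0.003, 0.717, 0.697, 0.0]
wrist_force: [-0.1, -0.5, -4.5]
finger_gap: 0.0148
grip_force: 59.1
```

```bash
python3 g.py .600 .010 .31 1.2
```

```text
clk 9.28 tcp [ 494.2 -322.5  312.6] yaw -1.6 q6 0.88 tilt 0.29 gap 14.8 F [-0.1 -0.5 -4.5] T [-0.    0.01  0.02]
shift [335.4  96.5   1.8] az -0.28
```

Emit:
{"name": "move_arm", "arguments": {
  "targets": [
    [[335,96,2],[0,0,-0.3],0.9],
    [[335,96,2],[0,0,-0.3],0.9],
    [[335,96,2],[0,0,-0.3],0.9],
    [[335,96,2],[0,0,-0.3],0.9],
    [[335,96,2],[0,0,-0.3],0.9]
  ]
}}

```text
clock: 9.9
tcp_pos: [0.5874, -0.0219, 0.3062]
orientation: [-0.001, 0.698, 0.716, -0.001]
wrist_force: [0.6, -0.4, -3.1]
finger_gap: 0.0149
grip_force: 59.0
```

Emit:
{"name": "move_arm", "arguments": {
  "targets": [
    [[40,10,0],[0,0,0],0.9],
    [[40,10,0],[0,0,0],0.9]
  ]
}}

```text
clock: 10.15
tcp_pos: [0.5963, 0.0197, 0.3059]
orientation: [-0.002, 0.697, 0.717, -0.001]
wrist_force: [0.3, -1.3, -2.6]
finger_gap: 0.0154
grip_force: 59.0
```

```bash
python3 g.py .600 .010 .30 1.2;  python3 - <<'E'
from h import *
b=cam('scene')
cv2.imwrite('pics/s4.png',cv2.resize(b['pixels'][110:270,180:340,::-1],None,fx=3.6,fy=3.6,interpolation=cv2.INTER_CUBIC))
t,r,s=pose()
for X in ([.6,.01,.135],t+[0,-.002,-.1395],t+[0,-.002,-.0195]):print(X,(proj(b,X)[0]-[180,110])*3.6)
for t in ['key_large','bore_mouth','jaw_face']:print(t,[(np.round(d['centre'],4),round(d['confidence'],2)) for d in env.landmark_of(t,b)])
E
```

```text
clk 10.15 tcp [596.3  19.7 305.9] yaw 1.7 q6 1.44 tilt 0.2 gap 15.4 F [ 0.3 -1.3 -2.6] T [-0.07  0.03 -0.04]
shift [-9.8  3.4  5.9] az 0.05
[0.6, 0.01, 0.135] [349.48158578 376.69324435]
[0.59613477 0.01596488 0.16664848] [363.08977111 334.42516197]
[0.59613477 0.01596488 0.28664848] [374.85934094 162.17219685]
key_large [(array([ 0.3775, -0.1727, -0.0015]), 0.91), (array([ 0.3379, -0.469 ,  0.0049]), 0.62), (array([0.5916, 0.0147, 0.1691]), 0.61), (array([ 0.4877, -0.4842, -0.0049]), 0.61)]
bore_mouth [(array([0.5971, 0.0097, 0.1353]), 0.65), (array([0.5844, 0.065 , 0.0854]), 0.21)]
jaw_face []
```

View pics/s4.png

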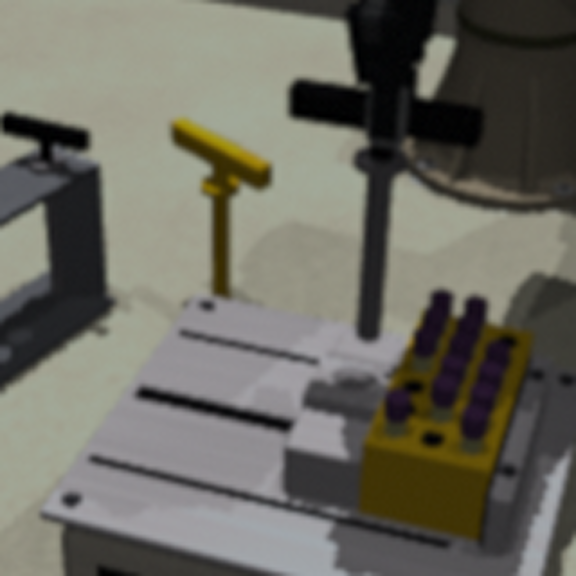

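Emit:
{"name": "move_arm", "arguments": {
  "targets": [
    [[-10,3,18],[0,0,0],0.9],
    [[-10,3,18],[0,0,0],0.9],
    [[-10,3,18],[0,0,0],0.9]
  ]
}}

```text
clock: 10.72
tcp_pos: [0.5997, 0.0058, 0.2906]
orientation: [-0.0, 0.699, 0.715, -0.0]
wrist_force: [-0.6, 0.1, -2.6]
finger_gap: 0.015
grip_force: 59.0
```

```bash
python3 g.py .600 .010 .30 1.2;  python3 - <<'E'
from h import *
b=cam('scene')
cv2.imwrite('pics/s5.png',cv2.resize(b['pixels'][180:230,240:310,::-1],None,fx=11,fy=11,interpolation=cv2.INTER_CUBIC))
t,r,s=pose()
th=np.linspace(0,2*np.pi,5)[:4]
for X in ([.599,.011,.135],t+[0,0,-.1395],t+[0,0,-.0395]):print(X,(proj(b,X)[0]-[240,180]+.5)*11)
for t in ['key_large','bore_mouth','jaw_face']:print(t,[(np.round(d['centre'],4),round(d['confidence'],2)) for d in env.landmark_of(t,b)])
E
```

```text
clk 10.72 tcp [599.7   5.8 290.6] yaw 1.3 q6 1.42 tilt 0.01 gap 15.0 F [-0.6  0.1 -2.6] T [ 0.06 -0.03 -0.01]
shift [ 4.2  0.4 -9.4] az 0.01
[0.599, 0.011, 0.135] [419.39161296 384.85354759]
[0.59995001 0.00599346 0.15148874] [398.85173615 317.70641076]
[0.59995001 0.00599346 0.25148874] [ 424.20068356 -105.98042593]
key_large [(array([ 3.398e-01, -4.638e-01,  4.000e-04]), 0.88), (array([ 5.972e-01, -4.000e-04,  1.543e-01]), 0.74), (array([ 0.4886, -0.4862, -0.0016]), 0.67), (array([ 3.754e-01, -1.731e-01,  3.000e-04]), 0.63), (array([0.601 , 0.0086, 0.1342]), 0.43)]
bore_mouth [(array([ 0.4139, -0.3035,  0.1373]), 0.74), (array([0.599 , 0.01  , 0.1339]), 0.68)]
jaw_face []
```

View pics/s5.png

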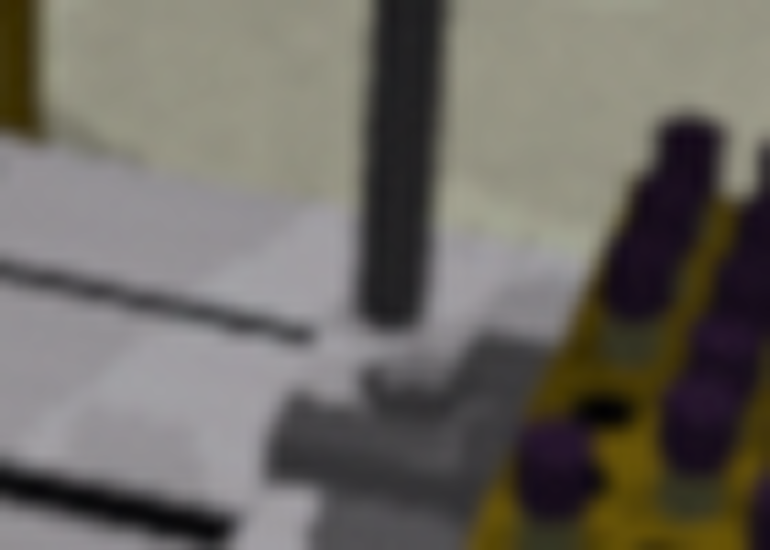

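Tip at crop (391,322) and bore mouth at about (414,385), so I need about 5 mm more in +y. I'll lower gently.

Emit:
{"name": "move_arm", "arguments": {
  "targets": [
    [[5,-1,0],[0,0,0],0.9],
    [[5,-1,6],[0,0,0],0.9],
    [[5,-1,12],[0,0,0],0.9],
    [[5,-1,17],[0,0,0],0.9],
    [[5,-1,20],[0,0,0],0.9]
  ],
  "squeeze": 30
}}

```text
clock: 11.55
tcp_pos: [0.5986, 0.0115, 0.2697]
orientation: [-0.0, 0.698, 0.716, -0.0]
wrist_force: [0.5, 0.1, -2.5]
finger_gap: 0.0147
grip_force: 59.1
```

```bash
python3 g.py .599 .011 .265 1.2
```

```text
clk 11.55 tcp [598.6  11.5 269.7] yaw 1.4 q6 1.43 tilt 0.05 gap 14.7 F [ 0.5  0.1 -2.5] T [ 0.04 -0.03 -0.02]
shift [-0.5  0.4  4.7] az 0.02
```

Emit:
{"name": "move_arm", "arguments": {
  "targets": [
    [[0,0,3],[0,0,0],0.9],
    [[0,0,6],[0,0,0],0.9],
    [[0,0,8],[0,0,0],0.9]
  ]
}}

```text
clock: 11.92
tcp_pos: [0.5991, 0.0116, 0.2623]
orientation: [0.0, 0.698, 0.716, 0.0]
wrist_force: [1.1, 0.8, -3.1]
finger_gap: 0.0149
grip_force: 59.1
```

```bash
python3 g.py
```

```text
clk 11.93 tcp [599.1  11.6 262.3] yaw 1.4 q6 1.43 tilt 0.04 gap 14.9 F [ 1.1  0.8 -3.1] T [ 0.27 -0.34 -0.02]
```

Emit:
{"name": "move_arm", "arguments": {
  "targets": [
    [[0,0,4],[0,0,0],0.9],
    [[0,0,8],[0,0,0],0.9],
    [[0,0,12],[0,0,0],0.9],
    [[0,0,16],[0,0,0],0.9]
  ]
}}

```text
clock: 12.42
tcp_pos: [0.599, 0.0116, 0.2462]
orientation: [0.0, 0.698, 0.716, 0.0]
wrist_force: [1.5, 1.0, -2.2]
finger_gap: 0.0152
grip_force: 59.1
```

```bash
python3 g.py
```

```text
clk 12.43 tcp [599.   11.6 246.2] yaw 1.4 q6 1.43 tilt 0.03 gap 15.2 F [ 1.5  1.  -2.2] T [ 0.43 -0.5   0.02]
```

Emit:
{"name": "move_arm", "arguments": {
  "targets": [
    [[0,0,2],[0,0,0],0.9],
    [[0,0,4],[0,0,0],0.9]
  ]
}}

```text
clock: 12.68
tcp_pos: [0.5993, 0.0115, 0.2432]
orientation: [0.001, 0.698, 0.716, 0.001]
wrist_force: [1.2, 2.2, 4.5]
finger_gap: 0.0149
grip_force: 60.1
```

```bash
python3 g.py
```

```text
clk 12.68 tcp [599.3  11.5 243.2] yaw 1.4 q6 1.43 tilt 0.09 gap 14.9 F [1.2 2.2 4.5] T [ 0.43 -0.34  0.03]
```

Emit:
{"name": "move_arm", "arguments": {
  "targets": [
    [[0,0,0],[0,0,-0.4],0.9],
    [[0,0,0.5],[0,0,-0.8],0.9],
    [[0,0,0.5],[0,0,-0.8],0.9]
  ]
}}

```text
clock: 13.05
tcp_pos: [0.5989, 0.0117, 0.2421]
orientation: [0.0, 0.647, 0.763, 0.0]
wrist_force: [1.6, 1.3, -1.2]
finger_gap: 0.0148
grip_force: 59.2
```

Emit:
{"name": "move_arm", "arguments": {
  "targets": [
    [[0,0,0],[0,0,-0.4],0.9],
    [[0,0,0],[0,0,-0.8],0.9],
    [[0,0,0],[0,0,-0.8],0.9]
  ]
}}

```text
clock: 13.42
tcp_pos: [0.5986, 0.0117, 0.2413]
orientation: [-0.0, 0.593, 0.806, -0.0]
wrist_force: [1.6, 1.6, -2.0]
finger_gap: 0.0151
grip_force: 59.0
```

Emit:
{"name": "move_arm", "arguments": {
  "targets": [
    [[0,0,2],[0,0,0],0.9],
    [[0,0,4],[0,0,0],0.9],
    [[0,0,4],[0,0,0],0.9]
  ]
}}

```text
clock: 13.8
tcp_pos: [0.5986, 0.0116, 0.2374]
orientation: [-0.0, 0.592, 0.806, -0.0]
wrist_force: [1.1, 1.9, -3.2]
finger_gap: 0.0148
grip_force: 58.9
```

```bash
python3 g.py
```

```text
clk 13.8 tcp [598.6  11.6 237.4] yaw 17.4 q6 1.15 tilt 0.04 gap 14.8 F [ 1.1  1.9 -3.2] T [ 0.68 -0.38  0.02]
```

Emit:
{"name": "move_arm", "arguments": {
  "targets": [
    [[0,0,2],[0,0,0],0.9],
    [[0,0,5],[0,0,0],0.9],
    [[0,0,8],[0,0,0],0.9]
  ]
}}

```text
clock: 14.18
tcp_pos: [0.5989, 0.0115, 0.2301]
orientation: [0.0, 0.592, 0.806, 0.0]
wrist_force: [-1.1, 2.2, 17.7]
finger_gap: 0.0151
grip_force: 62.1
```

```bash
python3 g.py
```

```text
clk 14.18 tcp [598.9  11.5 230.1] yaw 17.4 q6 1.15 tilt 0.04 gap 15.1 F [-1.1  2.2 17.7] T [0.8  0.15 0.06]
```

Emit:
{"name": "move_arm", "arguments": {
  "targets": [
    [[0,0,-1.5],[0,0,0.7],0.9],
    [[0,0,-1.5],[0,0,1.4],0.9],
    [[0,0,-1.5],[0,0,2.1],0.9],
    [[0,0,-1.5],[0,0,2.8],0.9],
    [[0,0,-1.5],[0,0,3.5],0.9]
  ],
  "squeeze": 80
}}

```text
clock: 14.8
tcp_pos: [0.6001, 0.0113, 0.2308]
orientation: [0.001, 0.808, 0.589, 0.001]
wrist_force: [3.8, 1.7, -5.2]
finger_gap: 0.0144
grip_force: 78.7
```

```bash
python3 g.py
```

```text
clk 14.8 tcp [600.1  11.3 230.8] yaw -17.8 q6 1.77 tilt 0.11 gap 14.4 F [ 3.8  1.7 -5.2] T [ 0.51 -1.41  0.1 ]
```

Emit:
{"name": "move_arm", "arguments": {
  "targets": [
    [[0,0,0],[0,0,0.7],0.9],
    [[0,0,0],[0,0,1.4],0.9],
    [[0,0,0],[0,0,2.1],0.9],
    [[0,0,0],[0,0,2.8],0.9]
  ]
}}

```text
clock: 15.3
tcp_pos: [0.6009, 0.0106, 0.2308]
orientation: [0.001, 0.927, 0.376, 0.001]
wrist_force: [6.3, -0.2, -7.1]
finger_gap: 0.0146
grip_force: 78.5
```

```bash
python3 g.py
```

```text
clk 15.3 tcp [600.9  10.6 230.8] yaw -45.8 q6 2.26 tilt 0.22 gap 14.6 F [ 6.3 -0.2 -7.1] T [-0.06 -1.99  0.1 ]
```

Emit:
{"name": "move_arm", "arguments": {
  "targets": [
    [[1,1,0],[0,0,0.5],0.9],
    [[1,1,0],[0,0,1.0],0.9],
    [[1,1,0],[0,0,1.5],0.9]
  ]
}}

```text
clock: 15.68
tcp_pos: [0.602, 0.0101, 0.231]
orientation: [0.002, 0.968, 0.252, 0.001]
wrist_force: [4.4, -2.2, -5.4]
finger_gap: 0.0147
grip_force: 78.8
```

```bash
python3 g.py
```

```text
clk 15.68 tcp [602.   10.1 231. ] yaw -60.8 q6 2.52 tilt 0.24 gap 14.7 F [ 4.4 -2.2 -5.4] T [-0.4  -1.62  0.24]
```

Emit:
{"name": "move_arm", "arguments": {
  "targets": [
    [[0,0,0],[0,0,0.4],0.9],
    [[0,0,0],[0,0,0.8],0.9],
    [[0,0,0],[0,0,0.8],0.9]
  ]
}}

```text
clock: 16.05
tcp_pos: [0.6021, 0.0098, 0.2311]
orientation: [0.002, 0.983, 0.185, 0.001]
wrist_force: [3.7, -2.3, -5.4]
finger_gap: 0.0144
grip_force: 78.8
```

```bash
python3 g.py
```

```text
clk 16.05 tcp [602.1   9.8 231.1] yaw -68.7 q6 2.65 tilt 0.27 gap 14.4 F [ 3.7 -2.3 -5.4] T [-0.62 -1.63 -0.05]
```

Emit:
{"name": "move_arm", "arguments": {
  "targets": [
    [[0,0,0],[0,0,0.4],0.9],
    [[0,0,0],[0,0,0.8],0.9],
    [[0,0,0],[0,0,1.2],0.9]
  ]
}}

```text
clock: 16.42
tcp_pos: [0.6021, 0.0094, 0.2312]
orientation: [0.002, 0.997, 0.08, 0.001]
wrist_force: [5.5, -2.8, -5.0]
finger_gap: 0.0147
grip_force: 78.8
```

```bash
python3 g.py; python3 - <<'E'
from h import *
b=cam('scene')
cv2.imwrite('pics/s6.png',cv2.resize(b['pixels'][110:250,200:340,::-1],None,fx=4.2,fy=4.2,interpolation=cv2.INTER_CUBIC))
E
```

```text
clk 16.43 tcp [602.1   9.4 231.2] yaw -80.8 q6 2.87 tilt 0.32 gap 14.7 F [ 5.5 -2.8 -5. ] T [-0.99 -1.6  -0.03]
```

View pics/s6.png

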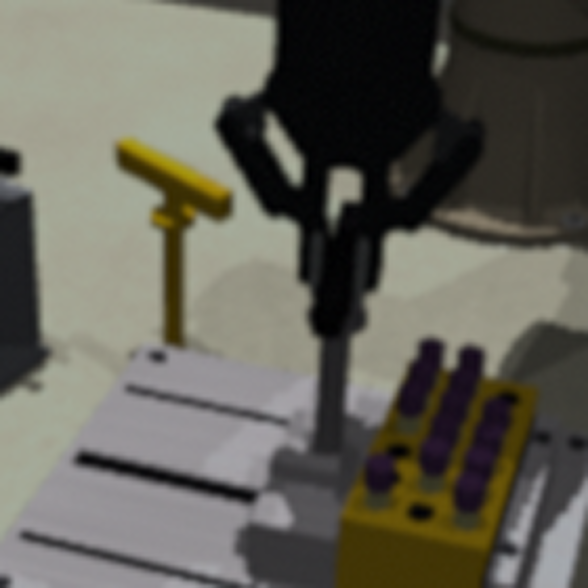

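```bash
python3 - <<'E'
from h import *
b=cam('scene');t,r,s=pose()
print('tau',np.round(s['tau'],2))
for th in (-20,-10,0,9,20,30):
  d=np.array([np.cos(np.radians(th)),np.sin(np.radians(th)),0])*.055
  c=t+[0,0,.0135]
  P=[(proj(b,c+k*d+[0,0,h])[0]-[200,110]+.5)*4.2 for k in(1,-1) for h in(.011,-.011)]
  print(th,np.round(P).tolist())
# tip / collar
for h in(-.0195,-.0255,-.0962):print(h,(proj(b,t+[0,0,h])[0]-[200,110]+.5)*4.2)
E
```

```text
tau [  1.82 -53.08  28.86   2.76   0.94   0.23]
-20 [[266.0, 292.0], [265.0, 331.0], [399.0, 210.0], [396.0, 247.0]]
-10 [[283.0, 299.0], [281.0, 338.0], [383.0, 205.0], [380.0, 242.0]]
0 [[302.0, 303.0], [300.0, 343.0], [366.0, 201.0], [363.0, 238.0]]
9 [[320.0, 306.0], [317.0, 346.0], [350.0, 199.0], [347.0, 235.0]]
20 [[342.0, 308.0], [340.0, 347.0], [330.0, 198.0], [328.0, 234.0]]
30 [[362.0, 307.0], [359.0, 346.0], [312.0, 198.0], [310.0, 235.0]]
-0.0195 [330.98459105 323.92107388]
-0.0255 [330.37614462 333.73286603]
-0.0962 [323.5406636  443.46314239]
```

Emit:
{"name": "move_arm", "arguments": {
  "targets": [
    [[0,0,0],[0,0,0.4],0.9],
    [[0,0,0],[0,0,0.8],0.9],
    [[0,0,0],[0,0,1.2],0.9],
    [[0,0,0],[0,0,1.2],0.9]
  ]
}}

```text
clock: 17.02
tcp_pos: [0.6021, 0.009, 0.2316]
orientation: [0.003, 1.0, -0.024, 0.002]
wrist_force: [3.8, -3.2, -2.8]
finger_gap: 0.0144
grip_force: 79.1
```

```bash
python3 g.py
```

```text
clk 17.02 tcp [602.1   9.  231.6] yaw -92.7 q6 3.07 tilt 0.36 gap 14.4 F [ 3.8 -3.2 -2.8] T [-1.19 -1.36  0.05]
```

Emit:
{"name": "move_arm", "arguments": {
  "targets": [
    [[0,0,2],[0,0,-0.3],0.9],
    [[0,0,2],[0,0,-0.3],0.4],
    [[0,0,2],[0,0,-0.3],0.4],
    [[0,0,-30],[0,0,-0.3],0.4],
    [[0,0,-55],[0,0,-0.3],0.4]
  ]
}}

```text
clock: 17.65
tcp_pos: [0.5997, 0.0116, 0.2869]
orientation: [0.0, 1.0, 0.003, -0.001]
wrist_force: [-0.1, -0.6, 0.6]
finger_gap: 0.0254
grip_force: 0.0
```

```bash
python3 g.py; python3 - <<'E'
from h import *
b=cam('scene')
cv2.imwrite('pics/s7.png',cv2.resize(b['pixels'][110:230,210:330,::-1],None,fx=5,fy=5,interpolation=cv2.INTER_CUBIC))
for t in ['key_large','bore_mouth']:print(t,[(np.round(d['centre'],4),round(d['confidence'],2)) for d in env.landmark_of(t,b)])
X0=np.array([.601,.0105,.091])
P=lambda X:(proj(b,X)[0]-[210,110]+.5)*5
print('collar',P(X0+[0,0,.12]),P(X0+[0,0,.126]))
for th in (-20,0,10,20,30,40):
  d=np.array([np.cos(np.radians(th)),np.sin(np.radians(th)),0])*.055
  print(th,np.round([P(X0+k*d+[0,0,.153+h]) for k in(1,-1) for h in(.011,-.011)]).tolist())
E
```

```text
clk 17.65 tcp [599.7  11.6 286.9] yaw -89.6 q6 3.02 tilt 0.08 gap 25.4 F [-0.1 -0.6  0.6] T [ 0.01 -0.04 -0.01]
key_large [(array([ 0.3761, -0.1731, -0.0036]), 0.92), (array([ 0.4894, -0.484 , -0.0027]), 0.88), (array([ 0.3377, -0.467 ,  0.0021]), 0.54)]
bore_mouth [(array([0.599 , 0.0102, 0.1354]), 0.85)]
collar [347.23022505 386.2781617 ] [347.97253551 374.51771654]
-20 [[271.0, 349.0], [269.0, 395.0], [428.0, 251.0], [424.0, 295.0]]
0 [[313.0, 362.0], [310.0, 409.0], [389.0, 240.0], [385.0, 284.0]]
10 [[337.0, 366.0], [334.0, 412.0], [367.0, 237.0], [364.0, 281.0]]
20 [[361.0, 367.0], [358.0, 414.0], [346.0, 236.0], [343.0, 279.0]]
30 [[385.0, 366.0], [381.0, 413.0], [324.0, 237.0], [322.0, 280.0]]
40 [[408.0, 363.0], [404.0, 410.0], [304.0, 239.0], [302.0, 282.0]]
```

View pics/s7.png

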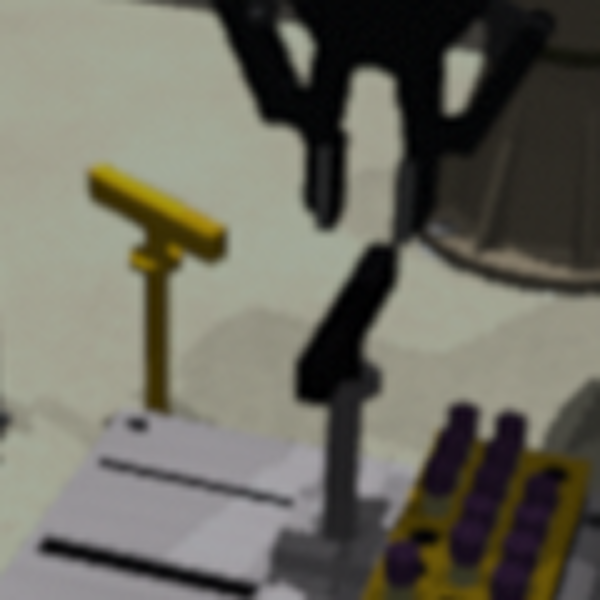

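The key sits upright and seated, with the bar turned to about 0°. The last joint is near its limit, so I'll turn the hand back half a turn and regrasp.

Emit:
{"name": "move_arm", "arguments": {
  "targets": [
    [[0,0,0],[0,0,-1],0.4],
    [[0,0,0],[0,0,-2],0.4],
    [[0,0,0],[0,0,-3],0.4],
    [[0,0,0],[0,0,-4],0.4],
    [[0,0,0],[0,0,-5],0.4]
  ]
}}

```text
clock: 18.42
tcp_pos: [0.5994, 0.0116, 0.2845]
orientation: [-0.001, 0.904, 0.428, -0.001]
wrist_force: [-0.3, 0.4, 0.9]
finger_gap: 0.0259
grip_force: 0.0
```

Emit:
{"name": "move_arm", "arguments": {
  "targets": [
    [[0,0,0],[0,0,-1],0.4],
    [[0,0,0],[0,0,-2],0.4],
    [[0,0,0],[0,0,-3],0.4],
    [[0,0,0],[0,0,-4],0.4],
    [[0,0,0],[0,0,-5],0.4]
  ]
}}

```text
clock: 19.05
tcp_pos: [0.5994, 0.0116, 0.2846]
orientation: [-0.001, 0.638, 0.77, -0.001]
wrist_force: [-0.3, -0.3, -0.1]
finger_gap: 0.0259
grip_force: 0.0
```

Emit:
{"name": "move_arm", "arguments": {
  "targets": [
    [[0,0,0],[0,0,-1],0.4],
    [[0,0,0],[0,0,-2],0.4],
    [[0,0,0],[0,0,-3],0.4],
    [[0,0,0],[0,0,-4],0.4],
    [[0,0,0],[0,0,-5],0.4]
  ]
}}

```text
clock: 19.68
tcp_pos: [0.5994, 0.0116, 0.2845]
orientation: [-0.001, 0.253, 0.968, -0.0]
wrist_force: [0.3, 0.1, 0.1]
finger_gap: 0.0254
grip_force: 0.0
```

Emit:
{"name": "move_arm", "arguments": {
  "targets": [
    [[0,0,0],[0,0,-1],0.4],
    [[0,0,0],[0,0,-2],0.4],
    [[0,0,0],[0,0,-3],0.4],
    [[0,0,0],[0,0,-3],0.4]
  ]
}}

```text
clock: 20.18
tcp_pos: [0.5995, 0.0116, 0.2848]
orientation: [-0.001, -0.003, 1.0, 0.0]
wrist_force: [-0.5, -0.1, -0.2]
finger_gap: 0.0261
grip_force: 0.0
```

```bash
python3 g.py .5995 .0112 .231 91; python3 - <<'E'
from h import *
from h import *
for n in('top',):
  b=cam(n)
  for t in ['key_large','jaw_face','rack']:print(t,[(np.round(d['centre'],3),round(d['confidence'],2)) for d in env.landmark_of(t,b)])
E
```

```text
clk 20.18 tcp [599.5  11.6 284.8] yaw 90.3 q6 -0.12 tilt 0.15 gap 26.1 F [-0.5 -0.1 -0.2] T [-0.02 -0.03  0.1 ]
shift [-0.1 -0.4 53.8] az -0.07
key_large [(array([ 0.337, -0.463, -0.004]), 0.7), (array([ 0.49 , -0.486,  0.001]), 0.56), (array([0.476, 0.301, 0.005]), 0.56), (array([ 0.376, -0.171, -0.002]), 0.53), (array([0.6  , 0.008, 0.089]), 0.47)]
jaw_face [(array([0.598, 0.033, 0.084]), 0.64), (array([ 0.416, -0.305,  0.012]), 0.6)]
rack []
```

Emit:
{"name": "move_arm", "arguments": {
  "targets": [
    [[0,0,30],[0,0,-0.1],0.4],
    [[0,0,54],[0,0,-0.1],0.4],
    [[0,0,54],[0,0,-0.1],0.4],
    [[0,0,54],[0,0,-0.1],0.9],
    [[0,0,54],[0,0,-0.1],0.9]
  ]
}}

```text
clock: 21.0
tcp_pos: [0.6003, 0.0108, 0.2331]
orientation: [0.0, -0.012, 1.0, -0.001]
wrist_force: [-0.6, -2.6, -2.5]
finger_gap: 0.0143
grip_force: 78.1
```

```bash
python3 g.py
```

```text
clk 21.0 tcp [600.3  10.8 233.1] yaw 91.4 q6 -0.14 tilt 0.09 gap 14.3 F [-0.6 -2.6 -2.5] T [-0.78  0.29  0.08]
```

Emit:
{"name": "move_arm", "arguments": {
  "targets": [
    [[0,0,0],[0,0,0.4],0.9],
    [[0,0,0],[0,0,0.8],0.9]
  ]
}}

```text
clock: 21.25
tcp_pos: [0.6004, 0.0109, 0.2329]
orientation: [0.0, 0.059, 0.998, -0.001]
wrist_force: [-0.4, -2.9, -3.6]
finger_gap: 0.0143
grip_force: 78.1
```

```bash
python3 g.py
```

```text
clk 21.25 tcp [600.4  10.9 232.9] yaw 83.3 q6 0.0 tilt 0.08 gap 14.3 F [-0.4 -2.9 -3.6] T [-0.76  0.14  0.02]
```

Emit:
{"name": "move_arm", "arguments": {
  "targets": [
    [[0,0,0],[0,0,0.4],0.9],
    [[0,0,0],[0,0,0.8],0.9]
  ]
}}

```text
clock: 21.5
tcp_pos: [0.6005, 0.0108, 0.233]
orientation: [0.0, 0.128, 0.992, -0.001]
wrist_force: [-0.3, -3.0, -2.2]
finger_gap: 0.0142
grip_force: 78.2
```

```bash
python3 g.py
```

```text
clk 21.5 tcp [600.5  10.8 233. ] yaw 75.2 q6 0.14 tilt 0.1 gap 14.2 F [-0.3 -3.  -2.2] T [-0.86  0.14  0.13]
```

Emit:
{"name": "move_arm", "arguments": {
  "targets": [
    [[0,0,0],[0,0,0.5],0.9],
    [[0,0,0],[0,0,1.0],0.9],
    [[0,0,0],[0,0,1.5],0.9]
  ]
}}

```text
clock: 21.88
tcp_pos: [0.6007, 0.0107, 0.233]
orientation: [0.001, 0.257, 0.966, -0.001]
wrist_force: [-0.3, -2.7, -2.3]
finger_gap: 0.0145
grip_force: 78.2
```

```bash
python3 g.py
```

```text
clk 21.88 tcp [600.7  10.7 233. ] yaw 60.2 q6 0.4 tilt 0.12 gap 14.5 F [-0.3 -2.7 -2.3] T [-0.98 -0.    0.27]
```

Emit:
{"name": "move_arm", "arguments": {
  "targets": [
    [[0,0,0],[0,0,0.5],0.9],
    [[0,0,0],[0,0,1.0],0.9]
  ]
}}

```text
clock: 22.12
tcp_pos: [0.6008, 0.0107, 0.233]
orientation: [0.001, 0.34, 0.94, -0.001]
wrist_force: [0.5, -2.9, -2.9]
finger_gap: 0.0141
grip_force: 78.2
```

```bash
python3 g.py
```

```text
clk 22.12 tcp [600.8  10.7 233. ] yaw 50.2 q6 0.58 tilt 0.13 gap 14.1 F [ 0.5 -2.9 -2.9] T [-0.97  0.    0.08]
```

```bash
cat > avg.py <<'E'
from h import *
T=[];F=[];u=[]
for i in range(6):
    env.read_camera('scene');t,r,s=pose();T.append(s['ft_torque']);F.append(s['wrist_force']);u.append(s['tau'][5])
print('clk',round(s['clock'],2),(t*1000).round(1),'yaw',yaw(r).round(1),'T',np.mean(T,0).round(3),np.std(T,0).round(3),'F',np.mean(F,0).round(2),'tau6',np.round(np.mean(u),3))
E
python3 avg.py
```

```text
clk 22.43 [600.7  10.9 233. ] yaw 50.5 T [-1.145  0.003 -0.107] [0.097 0.035 0.009] F [-0.16 -3.6  -1.24] tau6 0.02
```

Emit:
{"name": "move_arm", "arguments": {
  "targets": [
    [[0,0,-7],[0,0,0],0.9],
    [[0,0,-14],[0,0,0],0.9],
    [[0,0,-16],[0,0,0],0.9],
    [[0,0,-16],[0,0,-0.8],0.9]
  ]
}}

```text
clock: 22.92
tcp_pos: [0.6002, 0.0114, 0.2496]
orientation: [0.001, 0.27, 0.963, -0.0]
wrist_force: [-1.3, -4.0, -3.4]
finger_gap: 0.0141
grip_force: 82.0
```

Emit:
{"name": "move_arm", "arguments": {
  "targets": [
    [[0,0,0],[0,0,-0.8],0.9],
    [[0,0,0],[0,0,-1.6],0.9],
    [[0,0,0],[0,0,-2.2],0.9],
    [[0,0,5],[0,0,-2.2],0.9],
    [[0,0,8],[0,0,-2.2],0.9]
  ]
}}

```text
clock: 23.55
tcp_pos: [0.6, 0.0113, 0.2407]
orientation: [0.0, 0.084, 0.996, -0.0]
wrist_force: [-1.4, -4.8, -1.9]
finger_gap: 0.0146
grip_force: 82.2
```

```bash
python3 g.py
```

```text
clk 23.55 tcp [600.   11.3 240.7] yaw 80.3 q6 0.05 tilt 0.05 gap 14.6 F [-1.4 -4.8 -1.9] T [-1.55  0.61  0.01]
```

Emit:
{"name": "move_arm", "arguments": {
  "targets": [
    [[0,0,3],[0,0,0],0.9],
    [[0,0,6],[0,0,0],0.9],
    [[0,0,9],[0,0,0],0.9],
    [[0,0,9],[0,0,0],0.9]
  ]
}}

```text
clock: 24.05
tcp_pos: [0.6004, 0.0112, 0.2326]
orientation: [0.001, 0.084, 0.996, -0.0]
wrist_force: [-2.8, -4.8, 5.0]
finger_gap: 0.0145
grip_force: 83.3
```

```bash
python3 avg.py
```

```text
clk 24.35 [600.4  11.2 232.6] yaw 80.4 T [-1.633  1.035  0.064] [0.025 0.032 0.036] F [-2.94 -4.64  4.79] tau6 0.014
```

The torque shows no stop, so I'll check how deep the key sits by touching the top of its bar with shut fingers.

Emit:
{"name": "move_arm", "arguments": {
  "targets": [
    [[0,0,0],[0,0,0],0.4],
    [[0,0,0],[0,0,0],0.4],
    [[0,0,-40],[0,0,0],0.4],
    [[0,0,-60],[0,0,0],1],
    [[0,0,-60],[0,0,0],1]
  ]
}}

```text
clock: 24.98
tcp_pos: [0.6015, 0.0121, 0.293]
orientation: [0.002, 0.083, 0.997, 0.001]
wrist_force: [0.5, -0.2, -1.3]
finger_gap: -0.0001
grip_force: 0.0
```

Emit:
{"name": "move_arm", "arguments": {
  "targets": [
    [[0,0,8],[0,0,0],1],
    [[0,0,16],[0,0,0],1],
    [[0,0,22],[0,0,0],1],
    [[0,0,26],[0,0,0],1]
  ]
}}

```text
clock: 25.48
tcp_pos: [0.5998, 0.0116, 0.2641]
orientation: [-0.001, 0.084, 0.997, 0.0]
wrist_force: [0.1, -0.3, -0.4]
finger_gap: -0.0006
grip_force: 0.0
```

```bash
python3 g.py
```

```text
clk 25.48 tcp [599.8  11.6 264.1] yaw 80.4 q6 0.05 tilt 0.09 gap -0.6 F [ 0.1 -0.3 -0.4] T [0.06 0.03 0.04]
```

Emit:
{"name": "move_arm", "arguments": {
  "targets": [
    [[0,0,4],[0,0,0],1],
    [[0,0,7],[0,0,0],1],
    [[0,0,7],[0,0,0],1]
  ]
}}

```text
clock: 25.85
tcp_pos: [0.6002, 0.0115, 0.2582]
orientation: [-0.0, 0.084, 0.997, -0.0]
wrist_force: [1.1, -1.2, 0.4]
finger_gap: 0.0001
grip_force: 0.0
```

Emit:
{"name": "move_arm", "arguments": {
  "targets": [
    [[0,0,1.5],[0,0,0],1],
    [[0,0,3],[0,0,0],1],
    [[0,0,3],[0,0,0],1]
  ]
}}

```text
clock: 26.22
tcp_pos: [0.6002, 0.0115, 0.2553]
orientation: [-0.0, 0.084, 0.997, -0.0]
wrist_force: [-0.6, 0.5, 0.6]
finger_gap: 0.0002
grip_force: 0.0
```

```bash
python3 g.py
```

```text
clk 26.23 tcp [600.2  11.5 255.3] yaw 80.4 q6 0.05 tilt 0.01 gap 0.2 F [-0.6  0.5  0.6] T [ 0.02  0.02 -0.02]
```

The key is fully seated: no contact down to 255 mm. I'll regrip and turn clockwise, averaging the torque at each step.

Emit:
{"name": "move_arm", "arguments": {
  "targets": [
    [[0,0,-20],[0,0,0],0.4],
    [[0,0,-20],[0,0,0],0.4],
    [[0,0,10],[0,0,0],0.4],
    [[0,0,24],[0,0,0],0.4],
    [[0,0,24],[0,0,0],0.9]
  ],
  "squeeze": 100
}}

```text
clock: 26.85
tcp_pos: [0.5988, 0.0111, 0.2294]
orientation: [-0.002, 0.084, 0.996, -0.001]
wrist_force: [-1.5, -3.5, -3.3]
finger_gap: 0.0144
grip_force: 97.5
```

Emit:
{"name": "move_arm", "arguments": {
  "targets": [
    [[0,0,0],[0,0,0],0.9],
    [[0,0,0],[0,0,0.4],0.9],
    [[0,0,0],[0,0,0.8],0.9]
  ]
}}

```text
clock: 27.22
tcp_pos: [0.6027, 0.0096, 0.2331]
orientation: [0.003, 0.154, 0.988, -0.002]
wrist_force: [3.3, -6.5, 0.3]
finger_gap: 0.0137
grip_force: 113.4
```

```bash
sed -i 's/range(6)/range(2)/' avg.py; python3 avg.py
```

```text
clk 27.32 [602.7   9.6 233.2] yaw 72.3 T [-1.623 -0.399  0.096] [0.26  0.008 0.305] F [ 4.01 -6.01 -1.84] tau6 0.371
```

Emit:
{"name": "move_arm", "arguments": {
  "targets": [
    [[0,0,0],[0,0,0.4],0.9],
    [[0,0,0],[0,0,0.8],0.9]
  ]
}}

```text
clock: 27.58
tcp_pos: [0.6028, 0.0092, 0.2336]
orientation: [0.003, 0.223, 0.975, -0.002]
wrist_force: [3.8, -5.4, -0.2]
finger_gap: 0.014
grip_force: 113.4
```

```bash
python3 avg.py
```

```text
clk 27.68 [602.7   9.2 233.6] yaw 64.3 T [-1.669 -0.294  0.124] [0.4   0.223 0.274] F [ 2.99 -7.4   0.58] tau6 0.364
```

Emit:
{"name": "move_arm", "arguments": {
  "targets": [
    [[0,0,0],[0,0,0.4],0.9],
    [[0,0,0],[0,0,0.8],0.9]
  ]
}}

```text
clock: 27.92
tcp_pos: [0.6027, 0.009, 0.2338]
orientation: [0.004, 0.291, 0.957, -0.001]
wrist_force: [2.0, -8.5, 0.5]
finger_gap: 0.0138
grip_force: 113.3
```

```bash
python3 avg.py
```

```text
clk 28.02 [602.7   9.  233.8] yaw 56.3 T [-1.926 -0.415  0.185] [0.194 0.235 0.215] F [ 2.73 -7.06  2.31] tau6 0.208
```

Emit:
{"name": "move_arm", "arguments": {
  "targets": [
    [[0,0,0],[0,0,0],0.4],
    [[0,0,0],[0,0,0],0.4],
    [[0,0,-40],[0,0,0],0.4],
    [[0,0,-70],[0,0,0],0.4],
    [[0,0,-70],[0,0,0],0.4]
  ]
}}

```text
clock: 28.65
tcp_pos: [0.6015, 0.0119, 0.3044]
orientation: [0.003, 0.289, 0.957, 0.001]
wrist_force: [0.8, -0.1, -0.4]
finger_gap: 0.0258
grip_force: 0.0
```

```bash
python3 g.py; cat > bar.py <<'E'
from h import *
from scipy.optimize import minimize
def sil(b,c,th,shape):
    m=np.zeros(shape,np.uint8);R_=R.from_euler('z',th,degrees=True).as_matrix()
    B=np.array([[x,y,z] for x in(-.055,.055) for y in(-.008,.008) for z in(-.011,.011)])@R_.T+c
    h=cv2.convexHull(((proj(b,B)+.5)*16-8).astype(np.int32).reshape(-1,1,2))
    cv2.fillConvexPoly(m,h,1,shift=4);return m
b=cam('scene')
g=b['pixels'].max(2).astype(float)
W=np.clip((60-g)/30,-1,1) # dark = +
res=[]
for th in range(-90,90,3):
  for dx in(-.003,0,.003):
   for dy in(-.004,-.002,0,.002,.004):
    for dz in (-.004,0,.004,.008,.014):
      c=np.array([.600+dx,.0105+dy,.244+dz]);m=sil(b,c,th,g.shape)
      res.append(((W*m).sum()/m.sum()**.5,th,dx,dy,dz,m.sum()))
res.sort(reverse=True)
for r_ in res[:6]:print(np.round(r_,3))
print('old s7 pic check')
E
python3 bar.py; python3 - <<'E'
import cv2
im=cv2.imread('pics/s7.png');print([im[p].tolist() for p in((330,345),(300,480),(60,350),(480,340))])
E
```

```text
clk 28.65 tcp [601.5  11.9 304.4] yaw 56.5 q6 0.47 tilt 0.31 gap 25.8 F [ 0.8 -0.1 -0.4] T [-0.03 -0.02  0.02]
[ 1.3122e+01 -2.7000e+01 -3.0000e-03  2.0000e-03  4.0000e-03  6.0500e+02]
[ 1.3001e+01 -2.7000e+01 -3.0000e-03  2.0000e-03  0.0000e+00  5.9700e+02]
[ 1.2855e+01 -2.7000e+01 -3.0000e-03  0.0000e+00  0.0000e+00  6.0200e+02]
[ 1.2839e+01 -2.7000e+01  0.0000e+00  2.0000e-03  4.0000e-03  6.2500e+02]
[ 1.274e+01 -2.700e+01  3.000e-03  2.000e-03  4.000e-03  6.220e+02]
[ 1.2592e+01 -2.4000e+01 -3.0000e-03  4.0000e-03  4.0000e-03  5.8300e+02]
old s7 pic check
[[4, 3, 4], [148, 166, 162], [5, 4, 4], [34, 33, 33]]
```

The silhouette fit puts the bar at −27°, while the hand was at −33.5°, so the key lags and there is resistance. I'll regrip lower on the bar, aligned with it, and turn on.

Emit:
{"name": "move_arm", "arguments": {
  "targets": [
    [[0.5,-2,20],[0,0,-0.6],0.4],
    [[0.5,-2,60],[0,0,-0.6],0.4],
    [[0.5,-2,77],[0,0,-0.6],0.4],
    [[0.5,-2,77],[0,0,-0.6],0.4],
    [[0.5,-2,77],[0,0,-0.6],0.9]
  ],
  "squeeze": 80
}}

```text
clock: 29.32
tcp_pos: [0.5982, 0.0102, 0.2237]
orientation: [-0.001, 0.238, 0.971, -0.0]
wrist_force: [1.0, -0.1, -7.5]
finger_gap: 0.0148
grip_force: 77.7
```

Emit:
{"name": "move_arm", "arguments": {
  "targets": [
    [[0,0,0],[0,0,0],0.9],
    [[0,0,0],[0,0,0],0.9]
  ]
}}

```text
clock: 29.58
tcp_pos: [0.5983, 0.0101, 0.2237]
orientation: [-0.001, 0.238, 0.971, -0.0]
wrist_force: [-0.7, 0.3, -8.2]
finger_gap: 0.015
grip_force: 77.7
```

```bash
python3 avg.py
```

```text
clk 29.68 [598.3  10.1 223.7] yaw 62.4 T [-0.157  0.037 -0.091] [0.006 0.015 0.012] F [ 0.21 -1.23 -8.61] tau6 -0.072
```

Emit:
{"name": "move_arm", "arguments": {
  "targets": [
    [[0,0,0],[0,0,0.3],0.9],
    [[0,0,0],[0,0,0.6],0.9]
  ]
}}

```text
clock: 29.92
tcp_pos: [0.5985, 0.0102, 0.2239]
orientation: [-0.0, 0.29, 0.957, -0.0]
wrist_force: [0.6, 0.5, -8.6]
finger_gap: 0.0148
grip_force: 77.8
```

```bash
python3 avg.py
```

```text
clk 30.02 [598.5  10.2 223.9] yaw 56.4 T [-0.055  0.004 -0.096] [0.032 0.026 0.015] F [ 0.06 -0.87 -9.04] tau6 0.049
```

Emit:
{"name": "move_arm", "arguments": {
  "targets": [
    [[0,0,0],[0,0,0.3],0.9],
    [[0,0,0],[0,0,0.6],0.9]
  ]
}}

```text
clock: 30.28
tcp_pos: [0.5987, 0.0102, 0.2243]
orientation: [-0.0, 0.339, 0.941, 0.0]
wrist_force: [0.2, 0.8, -7.1]
finger_gap: 0.015
grip_force: 78.0
```

```bash
python3 avg.py
cat > bar2.py <<'E'
exec(open('bar.py').read().split("b=cam")[0])
import sys
b=cam('scene');im=cv2.imread('pics/s7.png')
g=np.full((384,512),200.);g[110:230,210:330]=cv2.resize(im,(120,120),interpolation=cv2.INTER_AREA).max(2)
W=np.clip((60-g)/30,-1,1);res=[]
for th in range(-30,60,3):
   for dy in(-.004,-.002,0,.002,.004):
    for dz in (-.004,0,.004,.008,.012,.016):
      c=np.array([.600,.0105+dy,.244+dz]);m=sil(b,c,th,g.shape);res.append(((W*m).sum()/m.sum()**.5,th,dy,dz))
res.sort(reverse=True)
for r_ in res[:4]:print(np.round(r_,3))
E
python3 bar2.py
```

```text
clk 30.38 [598.7  10.2 224.3] yaw 50.5 T [ 0.045 -0.009 -0.082] [0.003 0.007 0.017] F [-0.3   0.06 -8.42] tau6 0.078
[ 1.172e+01  6.000e+00  0.000e+00 -4.000e-03]
[ 1.1477e+01  9.0000e+00  0.0000e+00 -4.0000e-03]
[ 1.139e+01  6.000e+00 -2.000e-03 -4.000e-03]
[11.299  6.     0.     0.   ]
```

Emit:
{"name": "move_arm", "arguments": {
  "targets": [
    [[0,0,0],[0,0,0.5],0.9],
    [[0,0,0],[0,0,1.0],0.9]
  ]
}}

```text
clock: 30.68
tcp_pos: [0.5993, 0.0102, 0.2255]
orientation: [0.001, 0.42, 0.908, 0.0]
wrist_force: [-0.4, 0.7, -2.3]
finger_gap: 0.0151
grip_force: 78.6
```

```bash
python3 avg.py
```

```text
clk 30.77 [599.3  10.2 225.5] yaw 40.5 T [0.056 0.09  0.003] [0.011 0.    0.014] F [-0.24  0.8  -2.41] tau6 0.266
```

Emit:
{"name": "move_arm", "arguments": {
  "targets": [
    [[0,0,0],[0,0,0.5],0.9],
    [[0,0,0],[0,0,1.0],0.9]
  ]
}}

```text
clock: 31.02
tcp_pos: [0.5993, 0.0103, 0.2253]
orientation: [0.001, 0.497, 0.868, 0.001]
wrist_force: [-0.1, 0.6, -2.6]
finger_gap: 0.0151
grip_force: 78.7
```

```bash
python3 avg.py
```

```text
clk 31.12 [599.3  10.3 225.3] yaw 30.6 T [ 0.233 -0.032 -0.001] [0.016 0.009 0.022] F [ 0.52  0.35 -2.46] tau6 0.282
```

Emit:
{"name": "move_arm", "arguments": {
  "targets": [
    [[0,0,0],[0,0,0.5],0.9],
    [[0,0,0],[0,0,1.0],0.9]
  ]
}}

```text
clock: 31.38
tcp_pos: [0.5996, 0.0103, 0.2252]
orientation: [0.001, 0.57, 0.822, 0.001]
wrist_force: [1.4, 0.4, -2.2]
finger_gap: 0.0149
grip_force: 78.6
```

```bash
python3 avg.py
```

```text
clk 31.48 [599.5  10.3 225.2] yaw 20.6 T [ 0.283 -0.292  0.078] [0.031 0.03  0.036] F [ 0.44  0.53 -1.28] tau6 0.33
```

Emit:
{"name": "move_arm", "arguments": {
  "targets": [
    [[0,0,0],[0,0,0.5],0.9],
    [[0,0,0],[0,0,1.0],0.9]
  ]
}}

```text
clock: 31.72
tcp_pos: [0.5997, 0.0102, 0.2252]
orientation: [0.001, 0.639, 0.769, 0.001]
wrist_force: [1.0, 0.2, -2.9]
finger_gap: 0.0146
grip_force: 78.6
```

```bash
python3 avg.py
```

```text
clk 31.82 [599.7  10.2 225.2] yaw 10.6 T [ 0.314 -0.574  0.083] [0.011 0.037 0.023] F [ 1.31  0.88 -1.37] tau6 0.325
```

```bash
cat > bar3.py <<'E'
exec(open('bar.py').read().split("b=cam")[0])
b=cam('scene');g=b['pixels'].max(2).astype(float)
W=np.clip((60-g)/30,-1,1);res=[];k=np.ones((5,5),np.uint8)
t,r,s=pose();print('hand yaw',yaw(r).round(1),'bar if aligned',((yaw(r)-90+90)%180-90).round(1))
for th in range(-90,90,3):
   for dy in(-.003,0,.003):
    for z in np.arange(.236,.270,.004):
      m=sil(b,np.array([.600,.0105+dy,z]),th,g.shape);ring=(cv2.dilate(m,k)-m)
      ring[:int(proj(b,[.6,.01,.255])[0,1])-3, int(proj(b,[.6,.01,.25])[0,0])-22:int(proj(b,[.6,.01,.25])[0,0])+22]=0
      res.append(((W*m).sum()/m.sum()-.5*(W*ring).sum()/max(ring.sum(),1),th,dy,z))
res.sort(reverse=True)
for r_ in res[:5]:print(np.round(r_,3))
E
python3 bar3.py
```

```text
hand yaw 10.7 bar if aligned -79.3
[  0.9   -81.      0.      0.248]
[  0.898 -84.      0.      0.248]
[  0.885 -72.      0.      0.248]
[ 8.84e-01 -8.10e+01  3.00e-03  2.48e-01]
[  0.883 -87.      0.      0.248]
```

Emit:
{"name": "move_arm", "arguments": {
  "targets": [
    [[0,0,2],[0,0,0],0.9],
    [[0,0,4],[0,0,0],0.9]
  ]
}}

```text
clock: 32.12
tcp_pos: [0.6, 0.0101, 0.2233]
orientation: [0.002, 0.639, 0.769, 0.001]
wrist_force: [-0.0, 1.5, 12.8]
finger_gap: 0.015
grip_force: 80.8
```

```bash
python3 avg.py; python3 bar3.py | tail -5 | head -2
```

```text
clk 32.23 [599.9  10.1 223.1] yaw 10.6 T [ 0.36  -0.056  0.101] [0.026 0.001 0.019] F [0.13 0.71 8.8 ] tau6 0.105
[  0.898 -81.      0.      0.248]
[ 8.89e-01 -8.10e+01  3.00e-03  2.48e-01]
```

Next I'll test whether the hex is really in the socket: lift the key clear of the screw head, turn it 20°, and lower again.

Emit:
{"name": "move_arm", "arguments": {
  "targets": [
    [[0,0,-10],[0,0,0],0.9],
    [[0,0,-24],[0,0,0],0.9],
    [[0,0,-24],[0,0,-1],0.9],
    [[0,0,-24],[0,0,-2],0.9],
    [[0,0,-16],[0,0,-2],0.9]
  ]
}}

```text
clock: 32.9
tcp_pos: [0.5988, 0.0098, 0.2376]
orientation: [0.001, 0.497, 0.867, -0.0]
wrist_force: [0.1, -0.8, -2.9]
finger_gap: 0.0147
grip_force: 80.2
```

```bash
python3 g.py
```

```text
clk 32.9 tcp [598.8   9.8 237.6] yaw 30.3 q6 0.92 tilt 0.07 gap 14.7 F [ 0.1 -0.8 -2.9] T [-0.03  0.05  0.05]
```

Emit:
{"name": "move_arm", "arguments": {
  "targets": [
    [[0,0,4],[0,0,0],0.9],
    [[0,0,7],[0,0,0],0.9]
  ]
}}

```text
clock: 33.15
tcp_pos: [0.5984, 0.0101, 0.2289]
orientation: [-0.0, 0.497, 0.867, -0.0]
wrist_force: [1.1, 0.6, -1.8]
finger_gap: 0.0149
grip_force: 80.2
```

```bash
python3 g.py
```

```text
clk 33.15 tcp [598.4  10.1 228.9] yaw 30.3 q6 0.92 tilt 0.05 gap 14.9 F [ 1.1  0.6 -1.8] T [-0.   -0.01  0.01]
```

Emit:
{"name": "move_arm", "arguments": {
  "targets": [
    [[0,0,3],[0,0,0],0.9],
    [[0,0,6],[0,0,0],0.9],
    [[0,0,8],[0,0,0],0.9]
  ]
}}

```text
clock: 33.52
tcp_pos: [0.5991, 0.01, 0.2225]
orientation: [0.001, 0.497, 0.868, 0.0]
wrist_force: [-1.9, 1.7, 10.2]
finger_gap: 0.0149
grip_force: 82.1
```

```bash
python3 avg.py; python3 bar3.py|head -3
```

```text
clk 33.62 [598.9  10.1 222.6] yaw 30.4 T [ 0.062  0.518 -0.012] [0.003 0.054 0.001] F [-1.92  0.69  3.53] tau6 -0.006
hand yaw 30.4 bar if aligned -59.6
[ 8.89e-01 -5.70e+01  3.00e-03  2.48e-01]
[ 8.89e-01 -5.40e+01  3.00e-03  2.48e-01]
```

Emit:
{"name": "move_arm", "arguments": {
  "targets": [
    [[0,0,0],[0,0,0],0.4],
    [[0,0,0],[0,0,0],0.4],
    [[0,0,-40],[0,0,0],0.4],
    [[0,0,-70],[0,0,0],1],
    [[0,0,-70],[0,0,0],1]
  ]
}}

```text
clock: 34.3
tcp_pos: [0.6002, 0.0099, 0.2939]
orientation: [0.002, 0.497, 0.868, 0.001]
wrist_force: [0.1, 0.1, 0.7]
finger_gap: -0.0
grip_force: 0.0
```

```bash
cat > bar4.py <<'E'
exec(open('bar.py').read().split("b=cam")[0])
import sys
t,r,s=pose();print('hand',(t*1000).round(1),'yaw',yaw(r).round(1),'clk',s['clock'])
b=cam('scene');g=b['pixels'].max(2).astype(float)
W=np.clip((60-g)/30,-1,1)
k=np.ones((5,5),np.uint8)
def sc(p):
    m=sil(b,np.array([.5995,p[1]/1000,p[2]/1000]),p[0],g.shape);ring=cv2.dilate(m,k)-m
    return (W*m).sum()/m.sum()-.5*(W*ring).sum()/ring.sum()
res=sorted([(sc((th,y,z)),th,y,z) for th in range(-90,90,5) for y in(8,11,14) for z in range(232,268,3)],reverse=True)
_,a,y0,z0=res[0]
res=sorted([(sc((th,y,z)),th,y,z) for th in np.arange(a-5,a+6,1) for y in np.arange(y0-2,y0+3) for z in np.arange(z0-3,z0+4,1)],reverse=True)
for q in res[:4]:print(np.round(q,3))
E
python3 bar4.py
```

```text
hand [600.2   9.9 293.9] yaw 30.4 clk 34.3
[  0.877 -57.      8.    240.   ]
[  0.874 -56.      8.    240.   ]
[  0.872 -58.      8.    241.   ]
[  0.87 -59.     8.   241.  ]
```

Emit:
{"name": "move_arm", "arguments": {
  "targets": [
    [[0,0,-5],[0,0,-0.3],0.4],
    [[0,0,0],[0,0,-0.3],0.4],
    [[0,0,40],[0,0,-0.3],0.4],
    [[0,0,68],[0,0,-0.3],0.4],
    [[0,0,68],[0,0,-0.3],0.9]
  ],
  "squeeze": 100
}}

```text
clock: 34.98
tcp_pos: [0.5971, 0.0106, 0.2202]
orientation: [-0.002, 0.474, 0.88, -0.001]
wrist_force: [0.2, 0.5, -3.0]
finger_gap: 0.0148
grip_force: 97.3
```

Emit:
{"name": "move_arm", "arguments": {
  "targets": [
    [[0,0,0],[0,0,0],0.9],
    [[0,0,2],[0,0,0],0.9]
  ]
}}

```text
clock: 35.22
tcp_pos: [0.5979, 0.0103, 0.2217]
orientation: [-0.001, 0.474, 0.881, -0.0]
wrist_force: [-4.1, 2.6, -1.3]
finger_gap: 0.0152
grip_force: 97.7
```

```bash
python3 avg.py
```

```text
clk 35.33 [597.9  10.3 221.4] yaw 33.4 T [0.419 1.086 0.022] [0.002 0.018 0.017] F [-3.61  2.05 -2.57] tau6 -0.018
```

Emit:
{"name": "move_arm", "arguments": {
  "targets": [
    [[0,0,0.5],[0,0,0.4],0.9]
  ]
}}

```text
clock: 35.45
tcp_pos: [0.5982, 0.0104, 0.221]
orientation: [-0.0, 0.505, 0.863, -0.0]
wrist_force: [-3.1, 2.2, -2.3]
finger_gap: 0.0149
grip_force: 97.5
```

```bash
python3 avg.py
```

```text
clk 35.55 [598.3  10.3 221. ] yaw 29.4 T [ 0.469  1.106 -0.009] [0.036 0.018 0.01 ] F [-3.14  1.65 -2.23] tau6 0.164
```

Emit:
{"name": "move_arm", "arguments": {
  "targets": [
    [[0,0,0],[0,0,0.4],0.9]
  ]
}}

```text
clock: 35.67
tcp_pos: [0.5985, 0.0104, 0.2209]
orientation: [-0.0, 0.534, 0.845, 0.0]
wrist_force: [-2.6, 2.0, -3.0]
finger_gap: 0.0144
grip_force: 97.6
```

```bash
python3 avg.py
```

```text
clk 35.77 [598.5  10.3 220.9] yaw 25.5 T [0.587 1.026 0.023] [0.015 0.005 0.013] F [-2.8   1.66 -2.23] tau6 0.193
```

Emit:
{"name": "move_arm", "arguments": {
  "targets": [
    [[0,0,0],[0,0,0.4],0.9]
  ]
}}

```text
clock: 35.9
tcp_pos: [0.5986, 0.0104, 0.2209]
orientation: [-0.0, 0.563, 0.826, 0.0]
wrist_force: [-2.9, 2.1, -3.1]
finger_gap: 0.0147
grip_force: 97.6
```

```bash
python3 avg.py; python3 g.py
```

```text
clk 36.0 [598.6  10.4 220.9] yaw 21.5 T [0.731 0.987 0.056] [0.018 0.035 0.015] F [-2.8   1.83 -2.89] tau6 0.203
clk 36.0 tcp [598.6  10.4 220.9] yaw 21.5 q6 1.08 tilt 0.03 gap 15.0 F [-2.7  2.3 -2.4] T [0.75 1.02 0.07]
```

Emit:
{"name": "move_arm", "arguments": {
  "targets": [
    [[0,0,2],[0,0,0],0.9],
    [[0,0,4],[0,0,0],0.9]
  ]
}}

```text
clock: 36.25
tcp_pos: [0.5991, 0.0102, 0.2181]
orientation: [0.001, 0.563, 0.827, 0.001]
wrist_force: [-5.8, 2.5, 11.0]
finger_gap: 0.0147
grip_force: 99.7
```

```bash
python3 avg.py
```

```text
clk 36.35 [598.9  10.3 218.2] yaw 21.5 T [0.889 1.553 0.021] [0.034 0.054 0.002] F [-5.47  2.19  5.1 ] tau6 0.005
```

Emit:
{"name": "move_arm", "arguments": {
  "targets": [
    [[0,0,1],[0,0,0.5],0.9],
    [[0,0,1],[0,0,1.0],0.9]
  ]
}}

```text
clock: 36.6
tcp_pos: [0.5992, 0.0105, 0.2182]
orientation: [0.001, 0.634, 0.774, 0.001]
wrist_force: [-5.3, 3.1, 8.6]
finger_gap: 0.0147
grip_force: 99.2
```

```bash
python3 avg.py
```

```text
clk 36.7 [599.3  10.5 218.2] yaw 11.4 T [1.125 1.698 0.044] [0.031 0.014 0.007] F [-5.28  3.7   8.63] tau6 0.293
```

Emit:
{"name": "move_arm", "arguments": {
  "targets": [
    [[0,0,1],[0,0,0.5],0.9],
    [[0,0,1],[0,0,1.0],0.9]
  ]
}}

```text
clock: 36.95
tcp_pos: [0.5998, 0.0107, 0.2181]
orientation: [0.002, 0.698, 0.716, 0.002]
wrist_force: [-4.2, 4.0, 12.4]
finger_gap: 0.0151
grip_force: 99.8
```

```bash
python3 avg.py
```

```text
clk 37.05 [599.8  10.7 218.1] yaw 1.4 T [1.237 1.709 0.008] [0.017 0.003 0.038] F [-4.67  3.87 12.46] tau6 0.248
```

Emit:
{"name": "move_arm", "arguments": {
  "targets": [
    [[0,0,-1],[0,0,0],0.4],
    [[0,0,-1],[0,0,0],0.4],
    [[0,0,-40],[0,0,0],0.4],
    [[0,0,-60],[0,0,0],1],
    [[0,0,-60],[0,0,0],1]
  ]
}}

```text
clock: 37.67
tcp_pos: [0.6003, 0.0095, 0.2764]
orientation: [0.002, 0.698, 0.716, 0.001]
wrist_force: [0.2, -0.7, -0.3]
finger_gap: 0.0001
grip_force: 0.0
```

```bash
python3 bar4.py|head -3
```

```text
hand [600.3   9.5 276.4] yaw 1.4 clk 37.675
[  0.868 -89.     12.    240.   ]
[  0.864 -88.     12.    242.   ]
```

Emit:
{"name": "move_arm", "arguments": {
  "targets": [
    [[0,0,12],[0,0,0],1],
    [[0,0,21],[0,0,0],1],
    [[0,0,23],[0,0,0],1]
  ]
}}

```text
clock: 38.1
tcp_pos: [0.6004, 0.01, 0.2545]
orientation: [0.003, 0.698, 0.716, 0.002]
wrist_force: [-1.4, 0.7, 23.9]
finger_gap: -0.0
grip_force: 11.8
```

Emit:
{"name": "move_arm", "arguments": {
  "targets": [
    [[0,0,2],[0,0,0],1],
    [[0,0,4],[0,0,0],1]
  ]
}}

```text
clock: 38.35
tcp_pos: [0.6022, 0.0099, 0.2543]
orientation: [0.005, 0.698, 0.716, 0.004]
wrist_force: [-1.8, 0.9, 36.1]
finger_gap: -0.0002
grip_force: 18.6
```

Emit:
{"name": "move_arm", "arguments": {
  "targets": [
    [[0,0,2],[0,0,0],1],
    [[0,0,4],[0,0,0],1]
  ]
}}

```text
clock: 38.6
tcp_pos: [0.6039, 0.0097, 0.254]
orientation: [0.008, 0.698, 0.716, 0.006]
wrist_force: [-3.2, 0.3, 50.9]
finger_gap: -0.0001
grip_force: 25.3
```

The bar top touches at 254.5 mm, so the tip is on the socket floor. Insertion windows at about 20° and 30° suggest the screw is now fixed near 25° (mod 60). I'll check that an off-window angle is blocked, then turn into the window and feel for the stop.

Emit:
{"name": "move_arm", "arguments": {
  "targets": [
    [[0,0,-40],[0,0,0],0.4],
    [[0,0,-40],[0,0,0],0.4],
    [[0,0,0],[0,0,0],0.4],
    [[0,0,19],[0,0,0],0.4],
    [[0,0,19],[0,0,0],0.9]
  ],
  "squeeze": 80
}}

```text
clock: 39.22
tcp_pos: [0.5969, 0.0103, 0.2198]
orientation: [-0.003, 0.698, 0.716, -0.002]
wrist_force: [4.3, 1.0, -16.3]
finger_gap: 0.0149
grip_force: 77.9
```

Emit:
{"name": "move_arm", "arguments": {
  "targets": [
    [[0,0,0],[0,0,0],0.9],
    [[0,0,-12],[0,0,0],0.9],
    [[0,0,-24],[0,0,0],0.9],
    [[0,0,-24],[0,0,0.6],0.9],
    [[0,0,-17],[0,0,0.6],0.9]
  ]
}}

```text
clock: 39.85
tcp_pos: [0.5989, 0.0102, 0.245]
orientation: [0.001, 0.734, 0.679, 0.001]
wrist_force: [-1.9, 0.9, -1.3]
finger_gap: 0.0149
grip_force: 80.7
```

```bash
python3 g.py
```

```text
clk 39.85 tcp [598.9  10.2 245. ] yaw -4.5 q6 1.53 tilt 0.2 gap 14.9 F [-1.9  0.9 -1.3] T [ 0.25  0.8  -0.01]
```

Emit:
{"name": "move_arm", "arguments": {
  "targets": [
    [[0,0,4],[0,0,0],0.9],
    [[0,0,7],[0,0,0],0.9]
  ]
}}

```text
clock: 40.1
tcp_pos: [0.5988, 0.0102, 0.2349]
orientation: [0.0, 0.734, 0.679, 0.0]
wrist_force: [-1.9, 1.0, -2.1]
finger_gap: 0.0148
grip_force: 80.7
```

```bash
python3 g.py
```

```text
clk 40.1 tcp [598.8  10.2 234.9] yaw -4.5 q6 1.53 tilt 0.03 gap 14.8 F [-1.9  1.  -2.1] T [ 0.22  0.41 -0.03]
```

Emit:
{"name": "move_arm", "arguments": {
  "targets": [
    [[0,0,2],[0,0,0],0.9],
    [[0,0,4],[0,0,0],0.9],
    [[0,0,4],[0,0,0],0.9]
  ]
}}

```text
clock: 40.48
tcp_pos: [0.599, 0.0101, 0.2317]
orientation: [0.0, 0.735, 0.678, 0.0]
wrist_force: [-2.1, 0.8, 3.7]
finger_gap: 0.0149
grip_force: 81.4
```

```bash
python3 g.py
```

```text
clk 40.48 tcp [599.   10.1 231.7] yaw -4.6 q6 1.53 tilt 0.08 gap 14.9 F [-2.1  0.8  3.7] T [ 0.3   0.66 -0.03]
```

It is blocked 12 mm above the floor, on the screw head, so the hex matters and the screw is elsewhere. Turning counter-clockwise until it drops.

Emit:
{"name": "move_arm", "arguments": {
  "targets": [
    [[0,0,0.5],[0,0,-0.7],0.9],
    [[0,0,0.5],[0,0,-1.4],0.9]
  ]
}}

```text
clock: 40.72
tcp_pos: [0.5986, 0.0099, 0.2314]
orientation: [0.0, 0.645, 0.764, -0.0]
wrist_force: [-4.8, -0.1, 4.8]
finger_gap: 0.0151
grip_force: 81.6
```

Emit:
{"name": "move_arm", "arguments": {
  "targets": [
    [[0,0,0],[0,0,-0.3],0.9],
    [[0,0,0],[0,0,-0.6],0.9]
  ]
}}

```text
clock: 40.98
tcp_pos: [0.5984, 0.0097, 0.231]
orientation: [0.0, 0.605, 0.796, -0.0]
wrist_force: [-3.1, 0.6, 3.0]
finger_gap: 0.0151
grip_force: 81.4
```

Emit:
{"name": "move_arm", "arguments": {
  "targets": [
    [[0,0,0],[0,0,-0.3],0.9],
    [[0,0,0],[0,0,-0.6],0.9]
  ]
}}

```text
clock: 41.22
tcp_pos: [0.598, 0.0098, 0.2301]
orientation: [-0.0, 0.563, 0.827, -0.001]
wrist_force: [-2.3, 0.0, -2.1]
finger_gap: 0.015
grip_force: 80.6
```

Dropped at about 21°. I'll seat it to the floor and turn clockwise slowly.

Emit:
{"name": "move_arm", "arguments": {
  "targets": [
    [[0,0,2],[0,0,-0.3],0.9],
    [[0,0,6],[0,0,-0.3],0.9],
    [[0,0,10],[0,0,-0.3],0.9],
    [[0,0,12],[0,0,-0.3],0.9]
  ]
}}

```text
clock: 41.72
tcp_pos: [0.5985, 0.0098, 0.2187]
orientation: [0.0, 0.542, 0.84, -0.0]
wrist_force: [-5.6, -0.4, 8.1]
finger_gap: 0.0148
grip_force: 82.1
```

```bash
python3 avg.py
```

```text
clk 41.83 [598.3   9.9 218.8] yaw 24.4 T [-0.309  1.583 -0.014] [0.008 0.018 0.062] F [-4.8  -0.77  0.74] tau6 -0.001
```

Emit:
{"name": "move_arm", "arguments": {
  "targets": [
    [[0,0,0],[0,0,0.4],0.9],
    [[0,0,0],[0,0,0.7],0.9]
  ]
}}

```text
clock: 42.08
tcp_pos: [0.5983, 0.0101, 0.2188]
orientation: [-0.0, 0.593, 0.805, -0.0]
wrist_force: [-5.5, -0.7, 3.1]
finger_gap: 0.015
grip_force: 81.1
```

```bash
python3 avg.py
```

```text
clk 42.17 [598.3  10.  218.8] yaw 17.4 T [-0.206  1.729  0.023] [0.004 0.002 0.021] F [-5.07 -0.89  2.82] tau6 0.177
```

Emit:
{"name": "move_arm", "arguments": {
  "targets": [
    [[0,0,0],[0,0,0.3],0.9],
    [[0,0,0],[0,0,0.6],0.9]
  ]
}}

```text
clock: 42.42
tcp_pos: [0.5984, 0.0102, 0.2188]
orientation: [-0.0, 0.634, 0.774, -0.0]
wrist_force: [-4.3, -0.4, 1.8]
finger_gap: 0.015
grip_force: 81.2
```

```bash
python3 avg.py
```

```text
clk 42.52 [598.4  10.2 218.8] yaw 11.4 T [-0.085  1.652  0.079] [0.014 0.047 0.017] F [-4.39  0.11  2.81] tau6 0.236
```

The data fit one picture. The screw stays at a fixed angle (about −35°, roughly 48° clockwise of the start), with torque peaks 60° apart as the key cams over its stop. So it is at the hard stop. I'll load it clockwise once more, then withdraw straight up.

Emit:
{"name": "move_arm", "arguments": {
  "targets": [
    [[0,0,0],[0,0,0.3],0.9],
    [[0,0,0],[0,0,0.6],0.9],
    [[0,0,0],[0,0,0.6],0.9]
  ]
}}

```text
clock: 42.9
tcp_pos: [0.5986, 0.0103, 0.2188]
orientation: [0.0, 0.672, 0.74, 0.0]
wrist_force: [-4.4, 0.7, 3.5]
finger_gap: 0.0148
grip_force: 81.4
```

```bash
python3 avg.py
```

```text
clk 43.0 [598.7  10.3 218.7] yaw 5.5 T [0.118 1.721 0.095] [0.003 0.02  0.015] F [-5.07 -0.01  4.03] tau6 0.106
```

Emit:
{"name": "move_arm", "arguments": {
  "targets": [
    [[0,0,-10],[0,0,0],0.9],
    [[0,0,-30],[0,0,0],0.9],
    [[0,0,-60],[0,0,0],0.9],
    [[0,0,-90],[0,0,0],0.9],
    [[0,0,-92],[0,0,0],0.9]
  ]
}}

```text
clock: 43.62
tcp_pos: [0.6014, 0.0099, 0.3136]
orientation: [0.003, 0.673, 0.74, 0.003]
wrist_force: [0.4, 0.2, -2.5]
finger_gap: 0.0149
grip_force: 81.5
```

```bash
python3 g.py .494 -.3235 .312 -1.6
```

```text
clk 43.62 tcp [601.4   9.9 313.6] yaw 5.4 q6 1.36 tilt 0.48 gap 14.9 F [ 0.4  0.2 -2.5] T [-0.04 -0.03 -0.03]
shift [-321.7 -138.5    1. ] az 0.7
```

Emit:
{"name": "move_arm", "arguments": {
  "targets": [
    [[-322,-138,0],[0,0,0.7],0.9],
    [[-322,-138,0],[0,0,0.7],0.9],
    [[-322,-138,0],[0,0,0.7],0.9],
    [[-322,-138,0],[0,0,0.7],0.9],
    [[-322,-138,0],[0,0,0.7],0.9]
  ]
}}

```text
clock: 44.25
tcp_pos: [0.503, -0.2896, 0.3093]
orientation: [0.0, 0.717, 0.697, 0.0]
wrist_force: [0.1, 0.1, -3.2]
finger_gap: 0.0149
grip_force: 81.5
```

```bash
cat >> g.py <<'E'
ax=np.cross(r[:,2],[0,0,-1.]);print('tilt fix (tool, 10deg)',(r.T@ax*180/np.pi/10).round(3))
E
python3 g.py .494 -.3235 .30 -1.6
```

```text
clk 44.25 tcp [ 503.  -289.6  309.3] yaw -1.6 q6 0.94 tilt 0.05 gap 14.9 F [ 0.1  0.1 -3.2] T [-0.05 -0.08 -0.06]
shift [-34.2  -8.1   9.3] az 0.0
tilt fix (tool, 10deg) [0.005 0.002 0.   ]
```

Emit:
{"name": "move_arm", "arguments": {
  "targets": [
    [[-34,-8,8],[0,0,0],0.9],
    [[-34,-8,20],[0,0,0],0.9],
    [[-34,-8,20],[0,0,0],0.9]
  ]
}}

```text
clock: 44.62
tcp_pos: [0.4939, -0.3206, 0.2883]
orientation: [-0.002, 0.717, 0.697, 0.0]
wrist_force: [-0.2, -0.4, -3.2]
finger_gap: 0.0153
grip_force: 81.4
```

```bash
python3 g.py .494 -.3235 .27 -1.6; python3 - <<'E'
from h import *
b=cam('scene')
for t in ['key_large','stand_hole1','bore_mouth','jaw_face','rack']:print(t,[(np.round(d['centre'],4),round(d['confidence'],2)) for d in env.landmark_of(t,b)[:5]])
# shank columns: dark-steel profile rows around predicted shank
t,r,s=pose()
for h in(.170,.185,.20):
    u=proj(b,[t[0],t[1],h])[0];row=b['pixels'][int(round(u[1])),int(u[0])-10:int(u[0])+11].mean(1).astype(int);print(h,u.round(1),row)
E
```

```text
clk 44.62 tcp [ 493.9 -320.6  288.3] yaw -1.6 q6 0.89 tilt 0.18 gap 15.3 F [-0.2 -0.4 -3.2] T [0.   0.02 0.05]
shift [-2.9  0.2 18.2] az 0.0
tilt fix (tool, 10deg) [-0.012 -0.013 -0.   ]
key_large [(array([ 0.377 , -0.1709, -0.0017]), 0.81), (array([ 0.4949, -0.3244,  0.1638]), 0.73), (array([ 0.3409, -0.4611,  0.002 ]), 0.58), (array([ 0.4879, -0.4867,  0.0008]), 0.57)]
stand_hole1 [(array([ 0.5709, -0.3416,  0.1339]), 0.94), (array([ 0.4934, -0.3229,  0.1361]), 0.75), (array([ 0.4132, -0.3063,  0.1352]), 0.63)]
bore_mouth [(array([0.5966, 0.0105, 0.1355]), 0.7)]
jaw_face []
rack [(array([0.5901, 0.0718, 0.089 ]), 0.57)]
0.17 [172.  155.7] [ 46  25  25  65 129 150 154 142  95  48  33  32  31  45  95 142 149 140
 127 110  94]
0.185 [171.4 150.8] [ 28  22  48 103 140 151 147 121  67  35  34  32  31  70 137 153 153 153
 152 151 151]
0.2 [170.8 145.7] [ 37  23  35  82 134 152 155 145  89  42  33  33  30  46  99 143 153 154
 154 143  87]
```

Emit:
{"name": "move_arm", "arguments": {
  "targets": [
    [[-4,0,0],[0,0,0],0.9],
    [[-4,0,15],[0,0,0],0.9],
    [[-4,0,35],[0,0,0],0.9],
    [[-4,0,50],[0,0,0],0.9]
  ]
}}

```text
clock: 45.42
tcp_pos: [0.4941, -0.3251, 0.2392]
orientation: [-0.0, 0.717, 0.697, -0.0]
wrist_force: [-0.1, -0.2, -2.6]
finger_gap: 0.0151
grip_force: 82.6
```

```bash
python3 g.py .494 -.3245 .146 -1.6
```

```text
clk 45.42 tcp [ 494.1 -325.1  239.2] yaw -1.6 q6 0.88 tilt 0.0 gap 15.1 F [-0.1 -0.2 -2.6] T [-0.02  0.01  0.01]
shift [ 0.6 -0.1 93.2] az 0.0
tilt fix (tool, 10deg) [-0. -0. -0.]
```

Emit:
{"name": "move_arm", "arguments": {
  "targets": [
    [[0,0,25],[0,0,0],0.9],
    [[0,0,50],[0,0,0],0.9],
    [[0,0,75],[0,0,0],0.9],
    [[0,0,90],[0,0,0],0.9],
    [[0,0,92],[0,0,0],0.9]
  ]
}}

```text
clock: 46.05
tcp_pos: [0.4934, -0.3246, 0.1467]
orientation: [-0.001, 0.717, 0.697, -0.0]
wrist_force: [0.1, 0.2, -2.8]
finger_gap: 0.0153
grip_force: 82.4
```

```bash
python3 g.py
```

```text
clk 46.05 tcp [ 493.4 -324.6  146.7] yaw -1.6 q6 0.88 tilt 0.17 gap 15.3 F [ 0.1  0.2 -2.8] T [-0.01  0.02  0.01]
tilt fix (tool, 10deg) [-0.013 -0.01  -0.   ]
```

Emit:
{"name": "move_arm", "arguments": {
  "targets": [
    [[0,0,2],[0,0,0],0.9],
    [[0,0,3],[0,0,0],0.9],
    [[0,0,3],[0,0,0],0.9]
  ]
}}

```text
clock: 46.42
tcp_pos: [0.4946, -0.3255, 0.1461]
orientation: [0.001, 0.717, 0.697, 0.0]
wrist_force: [0.1, -0.3, -2.7]
finger_gap: 0.0151
grip_force: 82.4
```

Emit:
{"name": "move_arm", "arguments": {
  "targets": [
    [[0,0,0],[0,0,0],0.3],
    [[0,0,0],[0,0,0],0.3],
    [[0,0,-30],[0,0,0],0.3],
    [[0,0,-90],[0,0,0],0.3],
    [[0,0,-140],[0,0,0],0.3]
  ]
}}

```text
clock: 47.05
tcp_pos: [0.4944, -0.3253, 0.2878]
orientation: [0.001, 0.717, 0.697, 0.0]
wrist_force: [0.1, -1.3, -1.2]
finger_gap: 0.03
grip_force: 0.0
```

```bash
python3 g.py; python3 - <<'E'
from h import *
for n in('scene','top'):
  b=cam(n)
  for t in ['key_large','key_mid','key_small','rack','jaw_face','fence_face']:print(t,[(np.round(d['centre'],4),round(d['confidence'],2)) for d in env.landmark_of(t,b)[:4]])
E
sed -e 's/\.5995,p\[1\]/.4926,p[1]/' -e 's/(8,11,14)/(-328,-325,-322)/' -e 's/range(232,268,3)/range(160,180,3)/' bar4.py > bar5.py; python3 bar5.py
```

```text
clk 47.05 tcp [ 494.4 -325.3  287.8] yaw -1.6 q6 0.88 tilt 0.1 gap 30.0 F [ 0.1 -1.3 -1.2] T [-0.06 -0.03  0.01]
tilt fix (tool, 10deg) [ 0.007  0.007 -0.   ]
key_large [(array([ 0.3776, -0.173 , -0.0006]), 0.91), (array([ 0.4936, -0.3299,  0.0183]), 0.85), (array([ 0.3389, -0.4642,  0.0034]), 0.69)]
key_mid [(array([ 0.4173, -0.3049,  0.0134]), 0.77), (array([ 0.4895, -0.3229,  0.1363]), 0.64)]
key_small [(array([0.6927, 0.2577, 0.0029]), 0.58), (array([ 0.5685, -0.3472,  0.0118]), 0.57)]
rack [(array([0.5874, 0.0671, 0.0883]), 0.6)]
jaw_face []
fence_face [(array([0.596 , 0.1131, 0.0865]), 0.73), (array([ 0.5995, -0.0038, -0.0017]), 0.24), (array([0.5861, 0.0684, 0.086 ]), 0.18)]
key_large [(array([ 0.3726, -0.1712, -0.0015]), 0.64), (array([ 0.4917, -0.3226,  0.015 ]), 0.49)]
key_mid [(array([ 0.4137, -0.308 ,  0.1317]), 0.46), (array([ 0.4183, -0.3056,  0.0139]), 0.45)]
key_small [(array([ 0.5705, -0.3423,  0.0122]), 0.65)]
rack [(array([0.5899, 0.0715, 0.0827]), 0.84)]
jaw_face [(array([0.5993, 0.0305, 0.0859]), 0.6)]
fence_face [(array([0.6002, 0.1097, 0.0857]), 0.78)]
hand [ 494.1 -325.1  284.9] yaw -1.6 clk 47.75
[   0.894   80.    -325.     164.   ]
[   0.889   80.    -325.     162.   ]
[   0.888   81.    -324.     165.   ]
[   0.886   83.    -323.     163.   ]
```

```bash
python3 -c "
from workcell import env
print(env.hand_in())"
```

```text
the job is handed in; nothing more can be done
None
```

I handed the job in at about 48 s: the rack is clamped square with no visible gap, and the large key is back in its stand. That the screw is tight is inferred, not felt: torque stayed under 0.3 N m, with no clear hard stop, but the screw held a fixed angle under repeated clockwise turning.

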